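# Change the test station over to an injector body

### The arm

A 7-joint arm with a two-finger parallel gripper is mounted at the origin on a cart in front of the work surface, level with it; the furniture and walls round the work are solid. World frame = base frame: x ahead of the robot, y to its left, z up, the work surface at z = 0. Lengths are in m, angles in rad, forces in N, time in s.
With the tool pointing down it reaches from about 0.4 to 0.875 m from the base axis. Payload 19.3 kg.
Tool frame: the origin (TCP) lies at the very end of the fingers, on their centre line; the grasp point (between the pads) lies 19 mm behind it; z points along the fingers, y is the direction in which the jaws open and shut (so a half turn about z gives the same grasp; the last joint's range is limited). The gripper opens to 85 mm and grips with 20 to 120 N. Pads are 22 mm wide; open, the fingers measure 114 mm over their backs; the gripper's body (76 mm by 85 mm) begins 54 mm behind the grasp point. The pads swing forward as they close: fully open they stand 13 mm farther back than shut.
Start: joints at [-1.401, 0.521, -0.036, 1.599, 0.021, 1.021, -0.113], TCP at [0.148, 0.607, 0.197] pointing down, gripper open.
Joint ranges: [-2.91, 2.91], [-0.3, 2.13], [-1.5, 1.42], [0.17, 2.43], [-1.26, 4.41], [0.16, 1.93], [-2.52, 2.52]. Speed limits (rad/s): [1.89, 1.89, 2.39, 2.39, 3.01, 3.01, 3.01].

### API

Orientations are given as [roll, pitch, yaw] about the fixed x, y, z axes, in that order (R = Rz(yaw) Ry(pitch) Rx(roll)).
In Python, from workcell import telemetry, imaging, ticket gives the robot as it stands.
- The arm moves only by the tool carry_out, never from a script. Its argument "series" is a list of rows, each a list of 7 numbers: the shift along the tool's x, y, z in m, then the turn, a rotation vector about the tool's x, y, z in rad, then the closure in counts, from 0 (fully open) to 255 (shut). In form: [[tx, ty, tz, ax, ay, az, jaw], ...]. A call has 1 to 10 rows; each row is the pose to reach, as a shift and turn from the pose commanded when the call began, along the tool's axes at that moment; what a row does not reach only later rows make up. A row lasts 1/8 s, in which the tool goes at most 62.5 mm and 10.7 degrees, less where a joint would pass 70% of its speed; a pose out of reach is approached as far as the arm can. A call with a gripper value outside its range is refused whole. The fingers move at their own pace and stop on an object; "force" is the grip in N (left out, the last holds). Time passes only in rows, so rows that repeat a pose let the fingers close. It gives the time, the measured TCP pose, the force and the opening at its end, in the units of the state.
- telemetry.observe(): the state, without advancing time (a new reading comes with each control period).
- imaging.grab_frame(name): name is "side" or "top" or "wrist"; returns (picture, depth): 420x560x3 uint8, blue, green, red; 420x560 float32, m along the optical axis (not along the pixel's ray), 0 where there is no reading.
- imaging.camera_info(name): a dict with "mtx" (3x3 intrinsics, pixels), "extrinsics" (4x4, takes a point from camera to world coordinates); the wrist camera has in their place "hand_eye" (4x4, takes a point from camera to tool coordinates, whose origin is the TCP and whose axes are the flange's). Camera axes: x right, y down, z forward; pixel columns grow to the right and rows downward; lengths in m; the calibration is good to about 2 mm. A picture is of the moment at which its call begins: read the wrist's pose just before it. camera_info takes no time and is no camera call.
- ticket.job_done(): hands the job in, once; it reports no verdict.
The state is a dict: "clock": time; "qpos": joint angles; "qd": joint speeds; "joint_efforts": joint torques, N m; "position": TCP position; "tool_rot": TCP orientation; "force": force on the tool from outside, world axes, zero at the start; "moment": the same for the moment, N m; "grip_width": finger opening in m.
Only numpy, scipy, OpenCV 4.12 (cv2) and the standard library are available. Lean on these libraries where they do the work, as an engineer would, in place of code of your own. Each camera call takes 0.05 s, during which the arm holds its last target.

### The job

Change the test station over for the black injector body: first flip the blue toggle off (fully towards the near edge of the switch box), then press the injector body all the way down into the foam cutout of the test cradle, its slim nose in the narrow end, and let go of it. Only then flip the red toggle on (fully towards the far edge of the box). Leave the white, yellow and green toggles as they are.

Things in the scene. Friction and masses are not known exactly. Their poses are not given: they have to be found in the camera images.
- switch_box: Low grey enclosure, 104 x 196 mm, 22 mm high, fixed to the bench. On it five dark toggle modules (66 x 31 mm, tops 48 mm above the bench) stand side by side, 32 mm apart in a row along its y axis, the colours in any order. Origin: centre of its underside; its x axis points from the near edge (robot's side) to the far edge, along which the levers swing.
- blue_pivot (a point): Hinge of the blue toggle, at the top of its module, 48 mm above the bench, axes as the switch box. Each toggle is a round bat lever in its own colour, 52 mm long, 13 mm thick near the end, 9 mm at the foot, swinging 29 degrees either way from upright to a stop. No spring: it stays where it is left; about 3 N at its end, or 5 N half-way up, moves it.
- red_pivot (a point): Hinge of the red toggle, at the top of its module, 48 mm above the bench; axes and lever as for the blue one.
- blue_tip (a point): Rounded end of the blue lever, 52 mm from its hinge.
- red_tip (a point): Rounded end of the red lever, 52 mm from its hinge.
- white_tip (a point): Rounded end of the white lever (to be left alone), 52 mm from its hinge.
- yellow_tip (a point): Rounded end of the yellow lever (to be left alone), 52 mm from its hinge.
- green_tip (a point): Rounded end of the green lever (to be left alone), 52 mm from its hinge.
- blue (a joint): Blue toggle, rad: 0 = off, leaning fully to the near edge of the box (-x); 1.0 = on, leaning fully to the far edge (+x). It starts on.
- red (a joint): Red toggle, rad, as the blue one: 0 = off, 1.0 = on. It starts off.
- white (a joint): White toggle, rad, as the blue one. It starts off.
- yellow (a joint): Yellow toggle, rad, as the blue one. It starts on.
- green (a joint): Green toggle, rad, as the blue one. It starts off.
- body_grip (a point): Middle of the barrel of the black injector body (loose, on its side, 40 x 90 mm, 52 mm high, about 0.34 kg): 20 mm above its underside, 10 mm from mid-length towards the thick end. Its y axis runs from the slim nose (-y) to the thick open end (+y), z up. Barrel here 39 mm wide across x, to be gripped from above; a flange on top rises to 52 mm.
- body_nose (a point): Point on the axis of the injector body's slim round nose (27 mm across), 50 mm from body_grip towards -y, 20 mm above the underside.
- cradle_grip (a point): Where body_grip lies when the injector body is fully home: 34 mm above the bench, same axes (y from the narrow nose end of the cutout to its wide end, z up). A channel 40 mm wide, centred on this point and as deep as the cutout, crosses the whole cradle along x: room for the fingers.
- cradle_nose (a point): Where body_nose lies when the injector body is fully home in the cradle, 50 mm from cradle_grip towards -y.
- cradle: Test cradle fixed to the bench: aluminium plate 136 x 140 mm with dark foam up to 40 mm above the bench. Cutout along y, 100 mm long, 26 mm deep (floor 14 mm above the bench), wide at +y, narrow at -y. Four light grey foam lips at its two ends spring sideways and grip the part, which must be pressed down with about 5 to 20 N. Origin: centre of the underside.

How it is judged:
On the way, in this order (a step that is already met when the one before it is completed fails the run):
1. the blue toggle is flipped off (value of joint blue below 0.15 rad), for 0.2 s.
2. the injector body is fully down in the foam cutout and released (distance between body_grip and cradle_grip below 0.006 m and distance between body_nose and cradle_nose below 0.007 m and contact force between the fingers and injector_body below 0.1 N), for 0.2 s.
3. the red toggle is flipped on (value of joint red above 0.85 rad), for 0.2 s.
At the end, for the whole second after the job is handed in: Blue is off (below 0.15 rad) and red is on (above 0.85 rad); the injector body lies fully home in the cradle (grip points within 6 mm, nose points within 7 mm); the ends of the white, yellow and green levers are within 10 mm of where they started (value of joint blue below 0.15 rad and value of joint red above 0.85 rad and distance between body_grip and cradle_grip below 0.006 m and distance between body_nose and cradle_nose below 0.007 m and distance of each of white_tip, yellow_tip, green_tip from where it was at the start of the episode below 0.01 m); the robot touches nothing.
It fails at once if the red toggle is moved towards on before the injector body is home in the cradle (value of joint red above 0.5 rad and distance between body_grip and cradle_grip above 0.012 m).
It fails at once if a neighbouring toggle (white, yellow or green) is moved by more than 10 mm at its end (distance of any of white_tip, yellow_tip, green_tip from where it was at the start of the episode above 0.01 m).
It also fails if it takes over 58 s, if anything falls off the work surface, if the arm or the gripper's body presses on something with over 40 N, if the wrist force passes 120 N, or if a joint passes its speed limit or range.

## Working session

There is one attempt and no reset: what is moved stays moved. The work goes in short steps, Python scripts to look and compute and a tool call to move; the robot and the scene stay as the last step left them, time stands still between calls to the robot, and variables do not carry over. Pictures are saved under pics/ and viewed, and the job is handed in when it is done.

Besides the shell and the picture viewer there is one more tool, called after ">>>" by a JSON object that holds its "method" and its "body", one argument or row to a line. carry_out: Moves the arm, as the interface text tells. Its arguments: {"type":"object","properties":{"series":{"type":"array"},"force":{"type":"number"}},"required":["series"]}

```bash
ls; mkdir -p pics; cat > h.py <<'E'
import numpy as np, cv2
from workcell import telemetry, imaging, ticket
from scipy.spatial.transform import Rotation as R
def pts(name, d, T=None):
    ci=imaging.camera_info(name); K=np.array(ci['mtx'])
    if T is None: T=np.array(ci['extrinsics'])
    v,u=np.mgrid[0:d.shape[0],0:d.shape[1]]
    P=np.stack([(u-K[0,2])/K[0,0]*d,(v-K[1,2])/K[1,1]*d,d],-1)
    return P@T[:3,:3].T+T[:3,3]
def wristT():
    s=telemetry.observe(); M=np.eye(4); M[:3,:3]=R.from_euler('xyz',s['tool_rot']).as_matrix(); M[:3,3]=s['position']
    return M@np.array(imaging.camera_info('wrist')['hand_eye'])
E
python3 - <<'E'
from h import *
s=telemetry.observe(); print(s)
for n in ['top','side']:
    p,d=imaging.grab_frame(n); cv2.imwrite(f'pics/{n}0.png',p); np.savez(f'{n}0.npz',p=p,d=d)
    print(n,imaging.camera_info(n))
print(imaging.camera_info('wrist'))
E
```

```text
pics
{'clock': 0.0, 'qpos': array([-1.40116977,  0.52199114, -0.03635407,  1.59998008,  0.02117911,
        1.0211042 , -0.11281019]), 'qd': array([-0.00044986, -0.00088565,  0.00017236, -0.00234937,  0.0006596 ,
       -0.00045534,  0.00045834]), 'joint_efforts': array([-9.00177001e-04, -9.27089381e+01,  1.97971657e+00, -3.69939852e+01,
        1.78627350e-02,  7.96258537e-03, -2.97467864e-05]), 'position': array([0.14838826, 0.60675512, 0.1967497 ]), 'tool_rot': array([-3.14049471e+00,  4.70979080e-05,  2.90175766e+00]), 'force': array([ 0.43663136,  0.03799887, -1.16434275]), 'moment': array([0.04951534, 0.01877668, 0.06226407]), 'grip_width': 0.08500593496074543}
top {'mtx': array([[401.56195922,   0.        , 283.06710556],
       [  0.        , 401.56195922, 207.64471564],
       [  0.        ,   0.        ,   1.        ]]), 'extrinsics': array([[ 0.01635066, -0.99650753,  0.08188654,  0.4554514 ],
       [-0.99924298, -0.01917697, -0.03384829,  0.19015729],
       [ 0.03530042, -0.08127111, -0.99606671,  0.93927616],
       [ 0.        ,  0.        ,  0.        ,  1.        ]]
[... 247 characters left out ...]
      [-0.09424229, -0.350111  ,  0.9319553 , -0.61569423],
       [-0.01267376, -0.93562392, -0.35277082,  0.40032136],
       [ 0.        ,  0.        ,  0.        ,  1.        ]])}
{'mtx': array([[302.74438205,   0.        , 279.08808001],
       [  0.        , 302.74438205, 208.45137224],
       [  0.        ,   0.        ,   1.        ]]), 'hand_eye': array([[ 8.67336530e-04, -9.66104347e-01, -2.58150417e-01,
         6.43929148e-02],
       [ 9.99999129e-01,  1.09472823e-03, -7.37112622e-04,
         2.07129499e-04],
       [ 9.94732259e-04, -2.58149553e-01,  9.66104455e-01,
        -1.76234371e-01],
       [ 0.00000000e+00,  0.00000000e+00,  0.00000000e+00,
         1.00000000e+00]])}
```

View pics/top0.png

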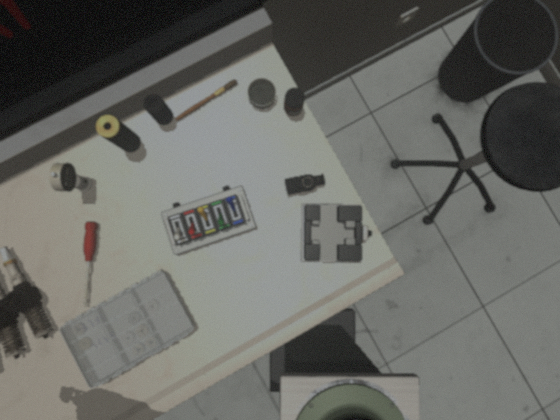

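View pics/side0.png

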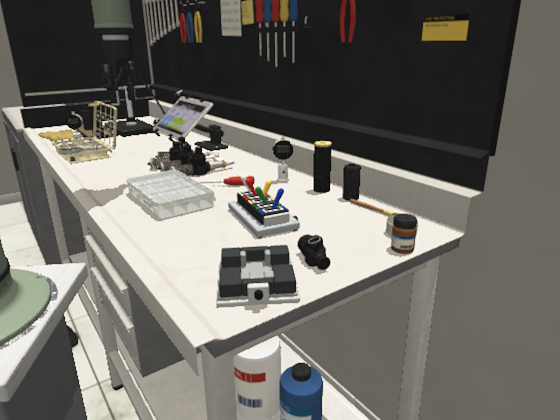

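The top view shows the switch box at about (209,220) with toggles in the order white, red, yellow, green, blue from left to right. The body is at (305,184) and the cradle at (333,233). Next I'll zoom in.

```bash
python3 - <<'E'
from h import *
z=np.load('top0.npz'); p,d=z['p'],z['d']
P=pts('top',d)
np.set_printoptions(precision=4,suppress=True)
c=p[160:290,150:390]; cv2.imwrite('pics/topz.png',cv2.resize(c,None,fx=3.3,fy=3.3,interpolation=cv2.INTER_CUBIC))
h=np.clip(P[160:290,150:390,2]*255/0.12,0,255).astype(np.uint8)
cv2.imwrite('pics/toph.png',cv2.resize(cv2.applyColorMap(h,cv2.COLORMAP_JET),None,fx=3.3,fy=3.3,interpolation=cv2.INTER_NEAREST))
for u,v in [(209,220),(305,184),(333,233),(280,240)]: print(u,v,P[v,u])
z=np.load('side0.npz'); p,d=z['p'],z['d']
c=p[165:310,205:345]; cv2.imwrite('pics/sidez.png',cv2.resize(c,None,fx=4,fy=4,interpolation=cv2.INTER_CUBIC))
E
```

```text
209 220 [0.4981 0.3228 0.05  ]
305 184 [0.584  0.1108 0.0403]
333 233 [0.4749 0.0429 0.0181]
280 240 [0.4568 0.1642 0.0021]
```

View pics/topz.png

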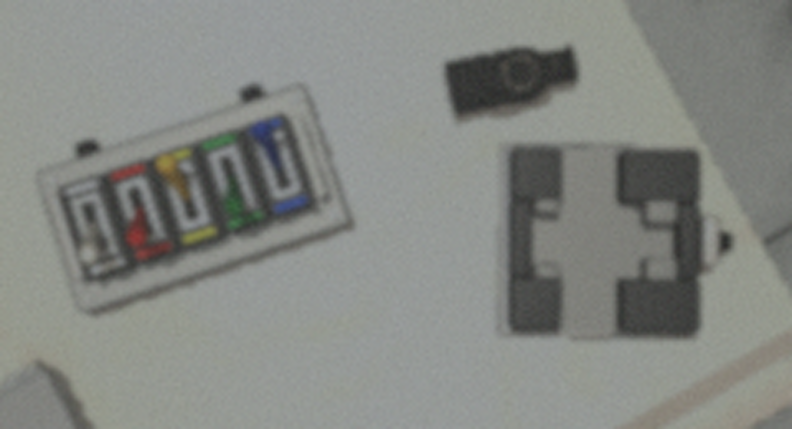

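View pics/toph.png

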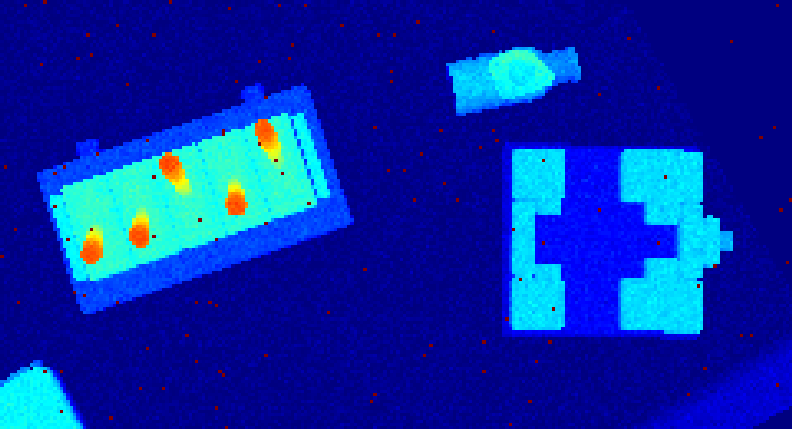

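View pics/sidez.png

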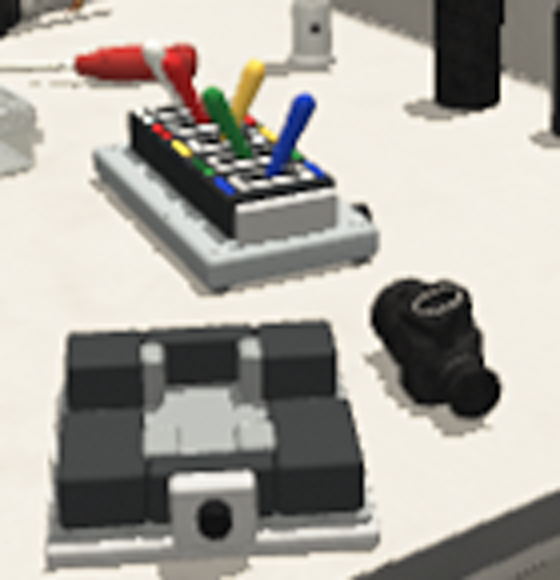

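```bash
python3 - <<'E'
from h import *
np.set_printoptions(precision=4,suppress=True)
z=np.load('top0.npz'); p,d=z['p'],z['d']
P=pts('top',d)
def rect(m,n,lo,hi):
    v0,v1,u0,u1=m; Q=P[v0:v1,u0:u1].reshape(-1,3); 
    k=((P[v0:v1,u0:u1,2]>lo)&(P[v0:v1,u0:u1,2]<hi)).astype(np.uint8); k=cv2.morphologyEx(k,cv2.MORPH_OPEN,np.ones((2,2)))
    nl,l,st,_=cv2.connectedComponentsWithStats(k); b=1+np.argmax(st[1:,4]); Q=P[v0:v1,u0:u1][l==b]
    r=cv2.minAreaRect((Q[:,:2]*1000).astype(np.float32)); print(n,r, 'z',np.median(Q[:,2])); return r,Q
rect((180,262,155,262),'box',.012,.2)
rect((180,262,155,262),'modules',.04,.2)
rect((195,270,298,365),'foam',.03,.06)
rect((195,270,298,365),'plate',.006,.06)
rect((200,265,300,365),'channel',.009,.022)
rect((170,200,280,330),'body',.015,.07)
# tips
m=(P[...,2]>.085)&(P[...,2]<.12); m[:180]=0;m[262:]=0;m[:,:155]=0;m[:,262:]=0
nl,l,st,c=cv2.connectedComponentsWithStats(m.astype(np.uint8))
for i in range(1,nl):
    if st[i,4]>4: 
        Q=P[l==i]; print('tip',c[i],Q.mean(0),Q[:,2].max(),st[i,4],np.median(p[l==i],0))
E
```

```text
box ((491.18133544921875, 314.78448486328125), (147.84364318847656, 213.0176544189453), 18.76506805419922) z 0.04715842345595056
modules ((501.1528625488281, 305.6393737792969), (106.85478973388672, 224.2342529296875), 3.888355016708374) z 0.0498606706724356
foam ((471.7147521972656, 79.02284240722656), (126.47251892089844, 223.00086975097656), 1.4076168537139893) z 0.041204490884998224
plate ((474.38653564453125, 78.5445556640625), (222.9949188232422, 135.6422119140625), 89.65718078613281) z 0.03776810223876714
channel ((473.22265625, 92.33317565917969), (132.4589385986328, 196.07962036132812), 0.7203146815299988) z 0.015572817464328592
body ((588.5892333984375, 104.38566589355469), (34.79832077026367, 95.63941955566406), 12.779354095458984) z 0.038021265991125874
tip [229.65  199.475] [0.5402 0.2745 0.0922] 0.09681066686062545 40 [97.5 64.  57. ]
tip [200.9512 209.6341] [0.5175 0.3338 0.0928] 0.0985570843089173 41 [ 67. 109. 125.]
tip [220.9474 221.1316] [0.4941 0.2914 0.0927] 0.0986579663677174 38 [60. 82. 57.]
tip [191.6857 230.9143] [0.4726 0.3515 0.0936] 0.09733102986916253 35 [ 53.  56. 107.]
tip [177.1538 235.8205] [0.4619 0.3813 0.0929] 0.09698199493123916 39 [114. 121. 121.]
```

```bash
cat >> h.py <<'E'
np.set_printoptions(precision=4,suppress=True)
def rel(p,yaw):
    s=telemetry.observe(); M=R.from_euler('xyz',s['tool_rot'])
    T=R.from_euler('xyz',[np.pi,0,yaw])
    print('shift',M.inv().apply(np.array(p)-s['position']),'turn',(M.inv()*T).as_rotvec(),'now',s['clock'],s['position'],s['tool_rot'],s['force'],s['grip_width'])
E
python3 -c "
from h import *
rel([.58,.284,.197],1.911)"
```

```text
shift [-0.4959 -0.211   0.    ] turn [-0.0008  0.0005  0.9907] now 0.1 [0.1484 0.6068 0.1968] [-3.1406  0.0001  2.9017] [-0.1797  0.176  -0.7046] 0.08546382241061352
```

>>> {"method": "carry_out", "body": {
  "series": [
    [-0.03,-0.012,0,0,0,0.06,255],
    [-0.08,-0.034,0,0,0,0.16,255],
    [-0.13,-0.055,0,0,0,0.27,255],
    [-0.18,-0.077,0,0,0,0.38,255],
    [-0.23,-0.098,0,0,0,0.49,255],
    [-0.28,-0.119,0,0,0,0.6,255],
    [-0.33,-0.14,0,0,0,0.7,255],
    [-0.38,-0.162,0,0,0,0.8,255],
    [-0.43,-0.183,0,0,0,0.9,255],
    [-0.496,-0.211,0,0,0,0.99,255]
  ]
}}

```text
clock: 1.35
position: [0.574, 0.288, 0.1974]
tool_rot: [-3.141, -0.0, 1.908]
force: [0.6, 0.8, -0.6]
grip_width: 0.0001
```

```bash
python3 -c "
from h import *
rel([.58,.284,.12],1.911)
T=wristT(); p,d=imaging.grab_frame('wrist'); cv2.imwrite('pics/w1.png',p); np.savez('w1.npz',p=p,d=d,T=T)"
```

```text
shift [-0.0057  0.0044  0.0774] turn [-0.0001 -0.0002 -0.0032] now 1.35 [0.574  0.288  0.1974] [-3.1415 -0.0002  1.9078] [ 0.5736  0.8079 -0.5627] 9.746876582181079e-05
```

View pics/w1.png

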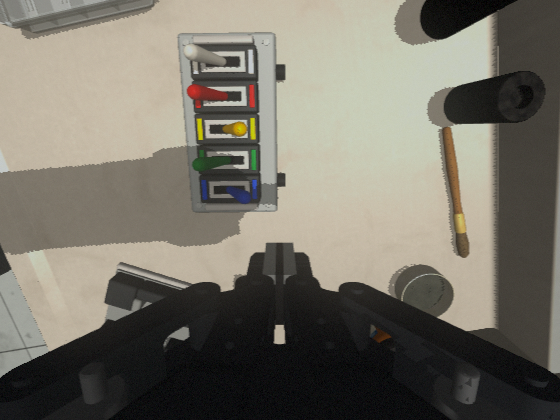

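The wrist picture shows the whole switch box (corners near (180,34), (275,34), (277,210) and (192,212)). The blue module is centred near (230,190), and the gripper is at the bottom centre.

```bash
cat >> h.py <<'E'
def ray(name,T,uv,z):
    K=np.array(imaging.camera_info(name)['mtx']); 
    if T is None: T=np.array(imaging.camera_info(name)['extrinsics'])
    r=T[:3,:3]@np.array([(uv[0]-K[0,2])/K[0,0],(uv[1]-K[1,2])/K[1,1],1]); return T[:3,3]+r*(z-T[2,3])/r[2]
E
python3 -c "
from h import *
z=np.load('w1.npz');p,d,T=z['p'],z['d'],z['T']
c=p[20:230,160:310]; cv2.imwrite('pics/w1z.png',cv2.resize(c,None,fx=2.8,fy=2.8,interpolation=cv2.INTER_CUBIC))
P=pts('wrist',d,T)
m=(P[...,2]>.01)&(P[...,2]<.035); m[230:]=0;m[:,:165]=0;m[:,285:]=0;m[:20]=0
nl,l,st,cc=cv2.connectedComponentsWithStats(m.astype(np.uint8)); b=1+np.argmax(st[1:,4]); Q=P[l==b]
print(cv2.minAreaRect((Q[:,:2]*1000).astype(np.float32)),Q[:,2].mean(),P[240,120:180:10,2])
"
```

```text
((505.5552978515625, 331.83050537109375), (112.7061996459961, 195.53125), 19.702775955200195) 0.0215506742182556 [ 0.0006  0.0013 -0.0002 -0.0005 -0.0003 -0.0002]
```

View pics/w1z.png

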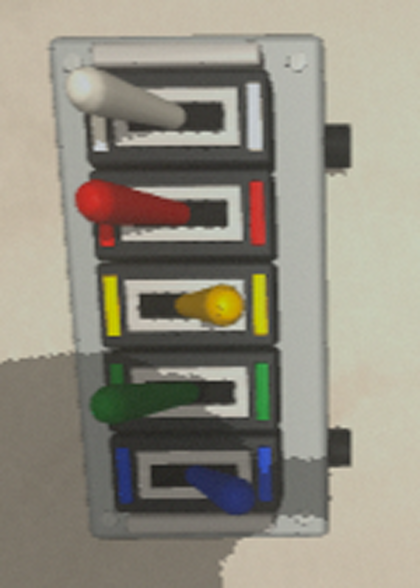

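```bash
python3 -c "
from h import *
T=np.load('w1.npz')['T']
for n,u,v in [('blue',195,475),('green',189,391),('yellow',187,305),('red',183,213),('white',178,118)]: print(n,ray('wrist',T,(160+u/2.8,20+v/2.8),.048))
for n,u,v in [('bluetip',238,494),('redtip',98,201),('yeltip',224,305)]: print(n,ray('wrist',T,(160+u/2.8,20+v/2.8),.09))
rel([.575,.281,.078],1.915)
"
```

```text
blue [0.5238 0.2693 0.048 ]
green [0.5121 0.2997 0.048 ]
yellow [0.5022 0.3299 0.048 ]
red [0.4916 0.3602 0.048 ]
white [0.4808 0.3898 0.048 ]
bluetip [0.5434 0.2781 0.09  ]
redtip [0.4733 0.3534 0.09  ]
yeltip [0.5201 0.3364 0.09  ]
shift [ 0.0031 -0.0049  0.1194] turn [ 0.0018  0.0046 -0.0199] now 1.4 [0.5803 0.2801 0.1974] [3.1397 0.0046 1.8951] [  0.5176 -10.8229  -2.2291] 9.146256271193713e-05
```

```bash
python3 -c "
from h import *
rel([.582,.286,.078],1.915)
"
```

```text
shift [0.0056 0.0033 0.1194] turn [ 0.0018  0.0046 -0.0199] now 1.4 [0.5803 0.2801 0.1974] [3.1397 0.0046 1.8951] [  0.5176 -10.8229  -2.2291] 9.146256271193713e-05
```

>>> {"method": "carry_out", "body": {
  "series": [
    [0.001,0.003,0.02,0,0,0,255],
    [0.001,0.003,0.05,0,0,0,255],
    [0.001,0.003,0.08,0,0,0,255],
    [0.001,0.003,0.105,0,0,0,255],
    [0.001,0.003,0.119,0,0,0,255],
    [0.001,0.003,0.119,0,0,0,255]
  ]
}}

```text
clock: 2.15
position: [0.5745, 0.2917, 0.0774]
tool_rot: [-3.14, 0.0, 1.912]
force: [-0.5, -0.0, 0.1]
grip_width: 0.0002
```

```bash
python3 -c "
from h import *
rel([.5238,.2693,.078],1.915)
T=wristT(); p,d=imaging.grab_frame('wrist'); cv2.imwrite('pics/w2.png',p)"
```

```text
shift [-0.0041 -0.0552 -0.0005] turn [-0.0017  0.0003 -0.0029] now 2.15 [0.5745 0.2917 0.0774] [-3.1399  0.0003  1.9121] [-0.5193 -0.0337  0.0787] 0.0002490175654215553
```

View pics/w2.png

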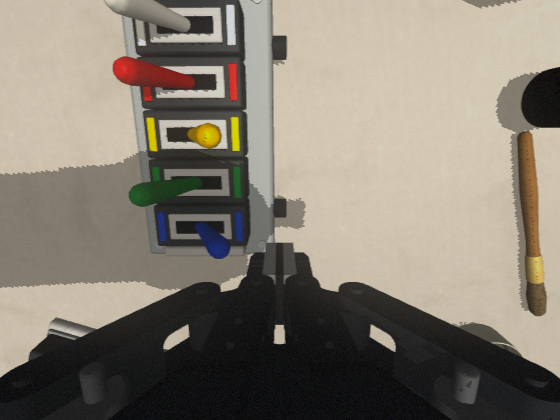

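The wrist view shows the shut fingers at (280,255), on the far side of the blue lever (tip at (217,245)). Now I'll push it towards the near edge.

>>> {"method": "carry_out", "body": {
  "series": [
    [-0.007,0,0,0,0,0,255],
    [-0.007,-0.01,0,0,0,0,255],
    [-0.007,-0.018,0,0,0,0,255],
    [-0.007,-0.025,0,0,0,0,255],
    [-0.007,-0.03,0,0,0,0,255],
    [-0.007,-0.035,0,0,0,0,255],
    [-0.007,-0.04,0,0,0,0,255],
    [-0.007,-0.044,0,0,0,0,255],
    [-0.007,-0.047,0,0,0,0,255],
    [-0.007,-0.05,0,0,0,0,255]
  ]
}}

```text
clock: 3.45
position: [0.5304, 0.2684, 0.0783]
tool_rot: [3.141, 0.0, 1.912]
force: [-0.3, 1.5, 0.2]
grip_width: -0.0001
```

```bash
python3 -c "
from h import *
rel([.5238,.2693,.078],1.915)
T=wristT(); p,d=imaging.grab_frame('wrist'); cv2.imwrite('pics/w3.png',p)"
```

```text
shift [ 0.003  -0.0059  0.0003] turn [ 0.0001  0.     -0.0033] now 3.45 [0.5304 0.2684 0.0783] [3.1415 0.     1.9117] [-0.2549  1.4891  0.1816] -0.00013235621017867623
```

View pics/w3.png

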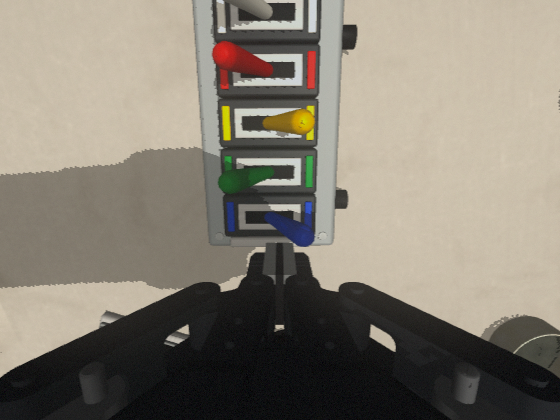

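The picture shows the blue lever unmoved (tip at (305,238)), with the fingers beside it at (280,245). I'll measure the fingers in the depth image.

```bash
python3 -c "
from h import *
T=wristT(); p,d=imaging.grab_frame('wrist')
H=np.array(imaging.camera_info('wrist')['hand_eye'])
P=pts('wrist',d,H); W=pts('wrist',d,T)
for v in range(224,300,5): print(v,P[v,280],P[v,272],W[v,280], P[v,305])
print('blue'); m=(p[...,0].astype(int)>p[...,2]+60)&(W[...,2]>.07); print(np.argwhere(m).mean(0) if m.any() else 0, W[m].mean(0), W[m][:,2].max())
"
python3 -c "
from h import *
p,d=imaging.grab_frame('side'); cv2.imwrite('pics/s3.png',cv2.resize(p[100:310,190:390],None,fx=3,fy=2.8,interpolation=cv2.INTER_CUBIC))"
```

```text
224 [0.0058 0.0013 0.0064] [ 0.0016 -0.0041  0.0191] [0.5293 0.2741 0.0719] [ 0.0101  0.0159 -0.007 ]
229 [0.0026 0.0013 0.0058] [-0.0053 -0.0044  0.0291] [0.5304 0.2712 0.0725] [ 0.009   0.0154 -0.0128]
234 [-0.0097  0.0014  0.0305] [-0.0095 -0.0044  0.0301] [0.5346 0.2596 0.0477] [ 0.0074  0.0151 -0.0169]
239 [-0.0154  0.0014  0.0356] [-0.0154 -0.0046  0.0355] [0.5365 0.2542 0.0426] [ 0.0041  0.0153 -0.0158]
244 [ 0.0102  0.0011 -0.0389] [ 0.0108 -0.0027 -0.0403] [0.5277 0.2783 0.1171] [ 0.0006  0.0155 -0.0147]
249 [ 0.0101  0.0011 -0.0449] [ 0.0106 -0.0026 -0.046 ] [0.5278 0.2782 0.1232] [-0.0412  0.0241  0.0782]
254 [ 0.0108  0.0011 -0.0523] [ 0.0107 -0.0024 -0.0519] [0.5275 0.2789 0.1306] [ 0.0068  0.013  -0.043 ]
259 [ 0.0104  0.0011 -0.0566] [ 0.0107 -0.0023 -0.0572] [0.5276 0.2785 0.1349] [ 0.0066  0.0126 -0.0481]
264 [ 0.0107  0.0011 -0.0622] [ 0.0109 -0.0022 -0.0626] [0.5275 0.2788 0.1405] [ 0.0068  0.0121 -0.0539]
269 [ 0.0107  0.0011 -0.0666] [ 0.011  -0.0021 -0.0672] [0.5275 0.2787 0.1449] [ 0.0067  0.0117 -0.0586]
274 [ 0.0104  0.0011 -0.0703] [ 0.0104 -0.002  -0.0704] [0.5276 0.2784 0.1486] [ 0.0114  0.0105 -0.0723]
279 [ 0.0086  0.0011 -0.0709] [ 0.012  -0.0018 -0.0773] [0.5282 0.2768 0.1492] [ 0.0131  0.0099 -0.0793]
284 [ 0.0064  0.0011 -0.0708] [ 0.012  -0.0018 -0.0809] [0.529  0.2747 0.1491] [ 0.0123  0.0097 -0.0814]
289 [ 0.0045  0.0011 -0.0713] [ 0.012  -0.0017 -0.0842] [0.5296 0.2729 0.1496] [ 0.0117  0.0095 -0.0838]
294 [ 0.0027  0.0011 -0.0718] [ 0.0111 -0.0017 -0.086 ] [0.5302 0.2712 0.1501] [ 0.0118  0.0093 -0.0871]
299 [ 0.0001  0.0011 -0.0712] [ 0.0091 -0.0017 -0.0858] [0.5311 0.2688 0.1494] [ 0.0114  0.0091 -0.0895]
blue
[150.5568 299.1622] [0.5117 0.3206 0.1843] 0.2545090672196301
```

View pics/s3.png

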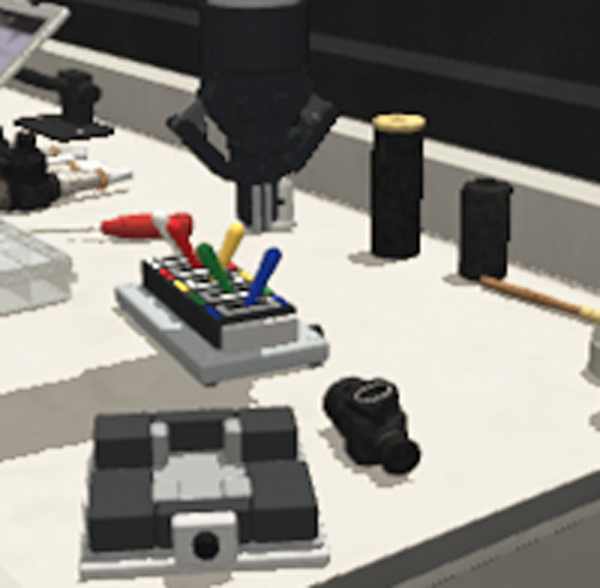

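```bash
python3 -c "
from h import *
ci=imaging.camera_info('side');K=np.array(ci['mtx']);E=np.linalg.inv(ci['extrinsics'])
s=telemetry.observe();print(s['position'],s['qpos'],s['clock'],s['grip_width'])
for dz in (0,.039,.073):
    c=E@np.append(s['position']+[0,0,dz],1); q=K@c[:3]; print(dz,q[:2]/q[2], (q[0]/q[2]-190)*3,(q[1]/q[2]-100)*2.8,c[2])
p,d=imaging.grab_frame('side'); P=pts('side',d)
for v in range(165,190,3): print(v,P[v,277],P[v,272])
"
```

```text
[0.5304 0.2685 0.0783] [-0.733   0.6373  0.2394  1.7909 -0.2112  0.7384 -0.041 ] 3.6 -3.999651062270523e-05
0 [276.094  195.7143] 258.28189806704677 267.99992792534414 0.9435628763222188
0.039 [275.8095 178.7252] 257.42861019419297 220.4304209114551 0.9298048145106007
0.073 [275.5546 163.4986] 256.663845805771 177.79596412803295 0.9178106067773952
165 [0.5333 0.2664 0.1485] [0.5218 0.2548 0.1522]
168 [0.5326 0.2589 0.144 ] [0.5219 0.2583 0.1447]
171 [0.5327 0.2615 0.1367] [0.5221 0.2622 0.1369]
174 [0.5324 0.259  0.1308] [0.5216 0.2577 0.1316]
177 [0.5321 0.2571 0.1247] [0.5216 0.2589 0.1246]
180 [0.5323 0.2602 0.117 ] [0.5223 0.2706 0.1141]
183 [ 0.5603  0.5968 -0.0012] [0.5452 0.5945 0.0002]
186 [0.5574 0.5646 0.0003] [ 0.5433  0.5702 -0.001 ]
189 [0.555  0.5373 0.0006] [ 0.5411  0.5409 -0.    ]
```

Both cameras put the real ends of the shut fingers about 38 mm behind the reported TCP, at z about 0.116 instead of 0.078. So the push passed over the lever. I'll back off and check the open fingers the same way.

>>> {"method": "carry_out", "body": {
  "series": [
    [0,0.015,0,0,0,0,0],
    [0,0.03,0,0,0,0,0],
    [0,0.045,0,0,0,0,0],
    [0,0.045,0,0,0,0,0],
    [0,0.045,0,0,0,0,0],
    [0,0.045,0,0,0,0,0],
    [0,0.045,0,0,0,0,0]
  ]
}}

```text
clock: 4.53
position: [0.5727, 0.2835, 0.0784]
tool_rot: [3.142, -0.0, 1.912]
force: [0.4, 0.4, 0.4]
grip_width: 0.0855
```

```bash
python3 -c "
from h import *
s=telemetry.observe();print(s['position'],s['tool_rot'],s['force'],s['grip_width'],s['clock'])
T=wristT(); p,d=imaging.grab_frame('wrist'); cv2.imwrite('pics/w4.png',p)
H=np.array(imaging.camera_info('wrist')['hand_eye'])
P=pts('wrist',d,H); m=(P[...,2]<-.0)&(P[...,2]>-.07)&(d>0)&(abs(P[...,0])<.03)&(abs(P[...,1])<.08)
h=np.zeros(m.shape,np.uint8);h[m]=255; cv2.imwrite('pics/w4m.png',h)
for y in range(-60,62,4):
  k=m&(abs(P[...,1]-y/1000)<.002)
  if k.sum(): print(y,P[k][:,2].max(),P[k][:,0].min(),P[k][:,0].max(),k.sum())
"
```

```text
[0.5727 0.2835 0.0784] [ 3.1416 -0.0001  1.9118] [0.391  0.3791 0.4221] 0.08546193739794246 4.525
-56 -0.05483028087485123 0.005752833894076097 0.007048606070295796 52
-52 -0.05294677145523863 0.005835955895734914 0.00753366835357204 86
-48 -0.05112444298303945 0.009921510190475588 0.011179467669359906 113
-44 -0.04631472089685454 -0.011148488052131283 0.011273519124150241 350
-40 -0.0006325426125809719 -0.011600849324224172 0.011134579833429054 764
-36 -0.0006894583694248835 0.00046001527531519537 0.01014021000991805 97
-32 -0.001726167532526024 -0.002086173844527167 0.010730512262881305 154
-28 -0.0038936900153197507 -0.0012871801007987294 0.010816530650013916 163
-24 -0.006686931939044627 -3.958308343425532e-05 0.008633101447437855 72
44 -0.04630608353704316 -0.01154816295249958 0.0113319003782733 1006
48 -0.05021689586461539 0.009907808016793508 0.011267606471820256 190
52 -0.05478156371194211 0.006642051101149397 0.010775019255018108 21
56 -0.053136663035888015 0.0056692086614403905 0.0075592933230281475 130
```

View pics/w4.png

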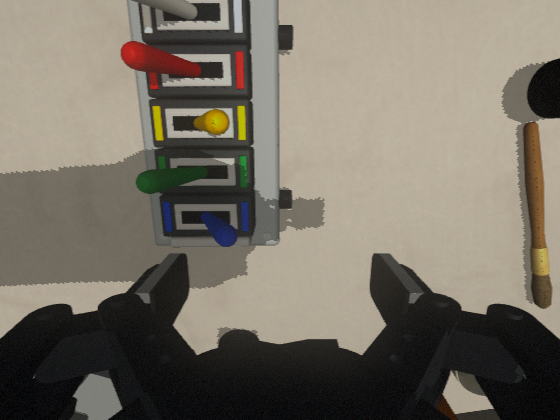

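The open fingers end at tool z of about -0.047, and the offset is along z only. I'll apply it: shut the fingers, lower by 39 mm, then push blue.

>>> {"method": "carry_out", "body": {
  "series": [
    [0,0.006,0,0,0,0,255],
    [0,0.006,0,0,0,0,255],
    [0,0.006,0,0,0,0,255],
    [0,0.006,0,0,0,0,255],
    [0,0.006,0,0,0,0,255],
    [0,0.006,0.015,0,0,0,255],
    [0,0.006,0.03,0,0,0,255],
    [0,0.006,0.039,0,0,0,255],
    [0,0.006,0.039,0,0,0,255]
  ]
}}

```text
clock: 5.7
position: [0.5781, 0.2852, 0.0382]
tool_rot: [-3.14, 0.0, 1.912]
force: [0.1, 0.0, -0.5]
grip_width: -0.0002
```

>>> {"method": "carry_out", "body": {
  "series": [
    [0,-0.008,0,0,0,0,255],
    [0,-0.016,0,0,0,0,255],
    [0,-0.023,0,0,0,0,255],
    [0,-0.03,0,0,0,0,255],
    [0,-0.036,0,0,0,0,255],
    [0,-0.042,0,0,0,0,255],
    [0,-0.048,0,0,0,0,255],
    [0,-0.052,0,0,0,0,255],
    [0,-0.056,0,0,0,0,255]
  ]
}}

```text
clock: 6.82
position: [0.5255, 0.2667, 0.0391]
tool_rot: [-3.141, 0.0, 1.912]
force: [4.2, 2.2, -1.5]
grip_width: -0.0001
```

```bash
python3 -c "
from h import *
rel([.5238,.2693,.039],1.915)
T=wristT(); p,d=imaging.grab_frame('wrist'); cv2.imwrite('pics/w5.png',p)"
```

```text
shift [ 0.003  -0.0007  0.0001] turn [-0.0002  0.0001 -0.0032] now 6.825 [0.5255 0.2667 0.0391] [-3.1414  0.0001  1.9118] [ 4.152   2.2279 -1.4541] -7.505077734160572e-05
```

View pics/w5.png

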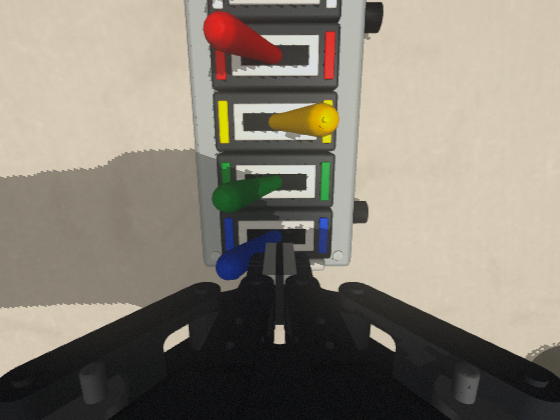

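The blue lever has swung over, with its tip at (230,265). I'll push slightly further, to the stop.

>>> {"method": "carry_out", "body": {
  "series": [
    [0,-0.003,0,0,0,0,255],
    [0,-0.005,0,0,0,0,255],
    [0,-0.007,0,0,0,0,255],
    [0,-0.007,0,0,0,0,255]
  ]
}}

```text
clock: 7.38
position: [0.523, 0.2659, 0.0404]
tool_rot: [3.134, -0.0, 1.911]
force: [21.4, 7.7, -3.8]
grip_width: -0.0
```

>>> {"method": "carry_out", "body": {
  "series": [
    [0,0.012,0,0,0,0,0],
    [0,0.012,-0.03,0,0,0,0],
    [0,0.012,-0.07,0,0,0,0],
    [0,0.012,-0.1,0,0,0,0]
  ]
}}

```text
clock: 7.88
position: [0.5299, 0.2681, 0.1404]
tool_rot: [-3.14, 0.0, 1.912]
force: [0.2, 0.1, -1.1]
grip_width: 0.0722
```

```bash
python3 -c "
from h import *
rel([.56,.11,.14],1.7)"
```

```text
shift [-0.1591 -0.0245  0.0004] turn [-0.0012  0.0003  0.2116] now 7.875 [0.5299 0.2681 0.1404] [-3.1404  0.0001  1.9116] [ 0.1574  0.051  -1.1066] 0.07224271174423427
```

>>> {"method": "carry_out", "body": {
  "series": [
    [-0.03,-0.005,0,0,0,0.05,0],
    [-0.08,-0.012,0,0,0,0.12,0],
    [-0.13,-0.02,0,0,0,0.18,0],
    [-0.159,-0.024,0,0,0,0.21,0],
    [-0.159,-0.024,0,0,0,0.21,0],
    [-0.159,-0.024,0,0,0,0.21,0]
  ]
}}

```text
clock: 8.62
position: [0.5603, 0.1106, 0.1386]
tool_rot: [-3.14, -0.0, 1.702]
force: [-0.5, 0.6, -0.5]
grip_width: 0.0856
```

```bash
python3 -c "
from h import *
rel([.56,.11,.14],1.7)
T=wristT(); p,d=imaging.grab_frame('wrist'); cv2.imwrite('pics/w6.png',p); np.savez('w6.npz',p=p,d=d,T=T)
p,d=imaging.grab_frame('top'); np.savez('t6.npz',p=p,d=d); cv2.imwrite('pics/t6.png',cv2.resize(p[160:290,150:390],None,fx=3.3,fy=3.3,interpolation=cv2.INTER_CUBIC))"
```

```text
shift [-0.0006 -0.0004 -0.0014] turn [-0.0016 -0.      0.0016] now 8.625 [0.5603 0.1106 0.1386] [-3.14   -0.      1.7016] [-0.5243  0.5953 -0.5117] 0.08562525722628717
```

View pics/w6.png

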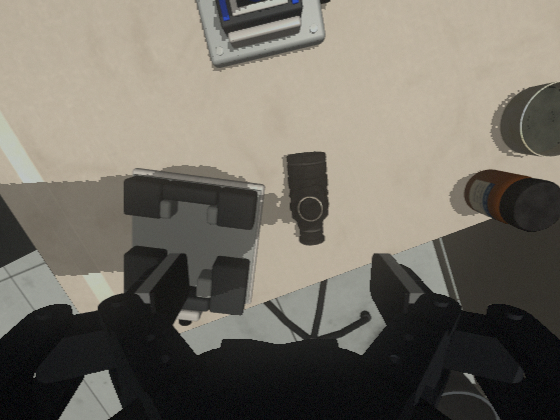

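View pics/t6.png

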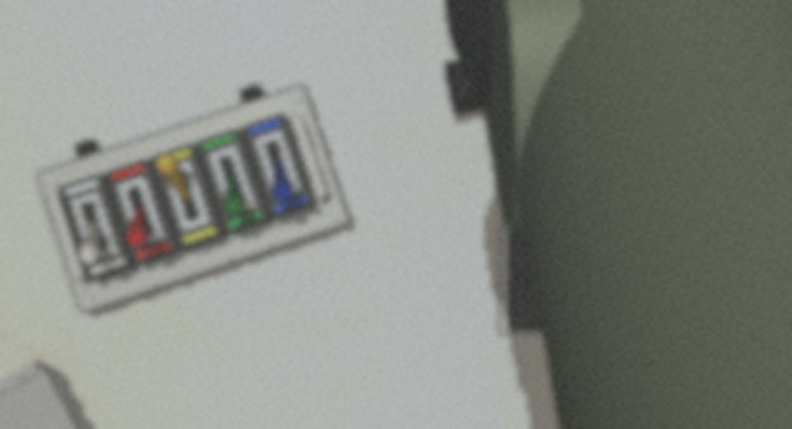

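Blue is confirmed off in the top view. The wrist picture shows the body at (308,197) with its nose downward at (312,240), and the cradle at (193,240).

```bash
python3 -c "
from h import *
z=np.load('w6.npz');p,d,T=z['p'],z['d'],z['T']
W=pts('wrist',d,T)
sub=W[140:252,278:338]; m=(sub[...,2]>.006)&(sub[...,2]<.07)
nl,l,st,cc=cv2.connectedComponentsWithStats(m.astype(np.uint8)); b=1+np.argmax(st[1:,4]); k=l==b; Q=sub[k]
c=p[140:252,278:338].copy(); c[~k]=c[~k]//3; cv2.imwrite('pics/bm.png',cv2.resize(c,None,fx=5,fy=5))
r=cv2.minAreaRect((Q[:,:2]*1000).astype(np.float32)); print(r)
print(cv2.boxPoints(r))
# sliding profile along axis
a=np.deg2rad(102.7)
for it in range(3):
  yb=np.array([np.cos(a),np.sin(a)]); xb=np.array([yb[1],-yb[0]])
  o=np.array([.585,.105]); s=(Q[:,:2]-o)@yb; t=(Q[:,:2]-o)@xb
  S=[];C=[];
  for lo in np.arange(s.min(),s.max(),.005):
    kk=(s>=lo)&(s<lo+.005)
    if kk.sum()>10:
      a1,a2=np.percentile(t[kk],[2,98]); S.append(lo+.0025);C.append((a1+a2)/2)
      if it==2: print('%.4f  t %.4f..%.4f w %.4f mid %.4f z %.4f n %d'%(lo+.0025,a1,a2,a2-a1,(a1+a2)/2,np.percentile(Q[kk][:,2],98),kk.sum()))
  f=np.polyfit(S,C,1); print(f); a-=np.arctan(f[0])
print('yaw deg',np.rad2deg(a)-90,s.min(),s.max())
"
```

```text
((590.800048828125, 110.6278076171875), (38.922767639160156, 89.51171875), 12.476038932800293)
[[562.1296 150.1225]
 [581.4669  62.7245]
 [619.4705  71.1331]
 [600.1332 158.5311]]
[-0.0114  0.0068]
[-0.0008  0.0068]
-0.0380  t -0.0055..0.0191 w 0.0247 mid 0.0068 z 0.0321 n 144
-0.0330  t -0.0049..0.0176 w 0.0224 mid 0.0064 z 0.0307 n 94
-0.0280  t -0.0045..0.0178 w 0.0223 mid 0.0066 z 0.0312 n 106
-0.0230  t 0.0032..0.0179 w 0.0147 mid 0.0105 z 0.0314 n 56
-0.0180  t -0.0053..0.0198 w 0.0251 mid 0.0073 z 0.0484 n 68
-0.0130  t -0.0090..0.0203 w 0.0293 mid 0.0057 z 0.0499 n 98
-0.0080  t -0.0104..0.0233 w 0.0337 mid 0.0064 z 0.0506 n 191
-0.0030  t -0.0121..0.0193 w 0.0315 mid 0.0036 z 0.0514 n 202
0.0020  t -0.0104..0.0241 w 0.0346 mid 0.0069 z 0.0514 n 201
0.0070  t -0.0110..0.0240 w 0.0351 mid 0.0065 z 0.0505 n 189
0.0120  t -0.0111..0.0249 w 0.0361 mid 0.0069 z 0.0497 n 221
0.0170  t -0.0104..0.0237 w 0.0342 mid 0.0067 z 0.0489 n 222
0.0220  t -0.0113..0.0244 w 0.0357 mid 0.0066 z 0.0473 n 238
0.0270  t -0.0111..0.0251 w 0.0361 mid 0.0070 z 0.0391 n 226
0.0320  t -0.0107..0.0250 w 0.0356 mid 0.0071 z 0.0398 n 192
0.0370  t -0.0106..0.0249 w 0.0355 mid 0.0072 z 0.0395 n 211
0.0420  t -0.0105..0.0245 w 0.0349 mid 0.0070 z 0.0387 n 214
0.0470  t -0.0104..0.0247 w 0.0351 mid 0.0071 z 0.0391 n 227
[-0.0002  0.0068]
yaw deg 13.405472473479776 -0.040486464985872404 0.04899811293088698
```

View pics/bm.png

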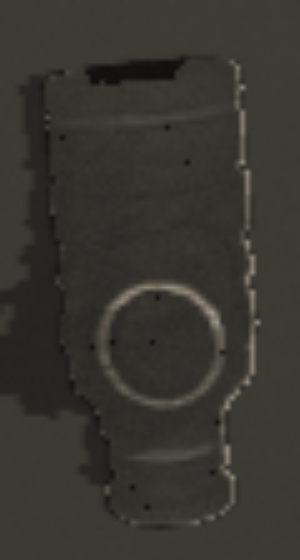

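```bash
python3 -c "
from h import *
z=np.load('w6.npz');p,d,T=z['p'],z['d'],z['T']
H=np.array(imaging.camera_info('wrist')['hand_eye']); P=pts('wrist',d,H)
for v in range(330,420,8): print(v,[np.round(P[v,u],3).tolist() for u in (230,280,330)])
# pads: y in 40..50, end
for sgn in (1,-1):
  k=(d>0)&(sgn*P[...,1]>.038)&(sgn*P[...,1]<.065)&(P[...,2]<-.03)&(P[...,2]>-.1)&(abs(P[...,0])<.02)
  for y in range(38,66,2):
    kk=k&(abs(sgn*P[...,1]-y/1000)<.001)
    if kk.any(): print(sgn,y,kk.sum(),P[kk][:,2].max(),P[kk][:,0].min(),P[kk][:,0].max())
"
```

```text
330 [[-0.834, -0.224, 1.022], [-0.826, 0.006, 1.012], [-0.827, 0.234, 1.013]]
338 [[-0.875, -0.225, 1.02], [-0.873, 0.006, 1.017], [-0.756, 0.207, 0.868]]
346 [[0.011, -0.012, -0.11], [0.01, 0.001, -0.109], [0.01, 0.014, -0.109]]
354 [[0.01, -0.012, -0.113], [0.01, 0.001, -0.113], [0.011, 0.013, -0.113]]
362 [[0.011, -0.011, -0.116], [0.012, 0.001, -0.117], [0.011, 0.013, -0.116]]
370 [[0.01, -0.011, -0.117], [0.011, 0.001, -0.119], [0.011, 0.013, -0.118]]
378 [[0.012, -0.01, -0.122], [0.01, 0.001, -0.12], [0.01, 0.012, -0.12]]
386 [[0.019, -0.008, -0.131], [0.011, 0.001, -0.123], [0.019, 0.01, -0.131]]
394 [[0.018, -0.008, -0.132], [0.012, 0.001, -0.125], [0.019, 0.01, -0.132]]
402 [[0.02, -0.008, -0.135], [0.011, 0.001, -0.127], [0.019, 0.01, -0.134]]
410 [[0.019, -0.007, -0.136], [0.011, 0.001, -0.129], [0.019, 0.009, -0.136]]
418 [[0.065, 0.001, -0.176], [0.01, 0.001, -0.13], [0.065, 0.001, -0.176]]
1 38 5 -0.09747750974115221 0.011493569308982078 0.012373809682678732
1 40 46 -0.09531188124627056 0.011320025517206102 0.012548135879034868
1 42 87 -0.06364454428339056 -0.0074721473
[... 1158 characters left out ...]
6276249091804825 0.014096706903706284
-1 48 345 -0.05176414250065725 -0.008137656642545787 0.014092276374416603
-1 50 311 -0.08560938069161204 -0.01170042222651281 0.014110628106485334
-1 52 510 -0.05348531605789751 -0.012200742440224857 0.013901690340507929
-1 54 530 -0.05475990276867636 -0.011704371575160674 0.012517910159431822
-1 56 261 -0.05726956834182606 -0.0075681560141968585 0.011781680651534246
-1 58 157 -0.08919999818476464 -0.007281064068610635 0.007669078258585621
-1 60 184 -0.08867100233998912 -0.01120049065217596 0.01319783666206447
-1 62 273 -0.08878078783764572 -0.012654660410131066 0.012848584950702797
-1 64 134 -0.08924957951312631 0.005803709409208123 0.013974524190818238
```

The real palm is at tool z of -0.109. That means the whole gripper matches the description shifted by -37 mm. The body measures 89.5 mm long, as it should, with its grip point near (0.588, 0.121). Next I'll take one look straight at the cradle.

```bash
python3 -c "
from h import *
rel([.478,.0,.139],1.571)"
```

```text
shift [-0.0995 -0.0964 -0.0001] turn [-0.001  -0.0001  0.1319] now 8.725 [0.5605 0.1113 0.1389] [-3.1407 -0.0002  1.7029] [-0.3609  0.5145 -0.0548] 0.0855975147018099
```

>>> {"method": "carry_out", "body": {
  "series": [
    [-0.02,-0.02,0,0,0,0.03,0],
    [-0.05,-0.05,0,0,0,0.08,0],
    [-0.08,-0.08,0,0,0,0.12,0],
    [-0.1,-0.096,0,0,0,0.132,0],
    [-0.1,-0.096,0,0,0,0.132,0],
    [-0.1,-0.096,0,0,0,0.132,0]
  ]
}}

```text
clock: 9.48
position: [0.4797, -0.0002, 0.1393]
tool_rot: [3.141, -0.0, 1.571]
force: [0.5, -0.2, 0.9]
grip_width: 0.0853
```

```bash
python3 -c "
from h import *
rel([.588,.121,.03],1.80)
T=wristT(); p,d=imaging.grab_frame('wrist'); cv2.imwrite('pics/w7.png',p); np.savez('w7.npz',p=p,d=d,T=T)"
```

```text
shift [0.1211 0.1083 0.1094] turn [ 0.0006 -0.0003 -0.2286] now 9.475 [ 0.4797 -0.0002  0.1393] [ 3.1411 -0.0003  1.5714] [ 0.4926 -0.223   0.8685] 0.0853224722912192
```

View pics/w7.png

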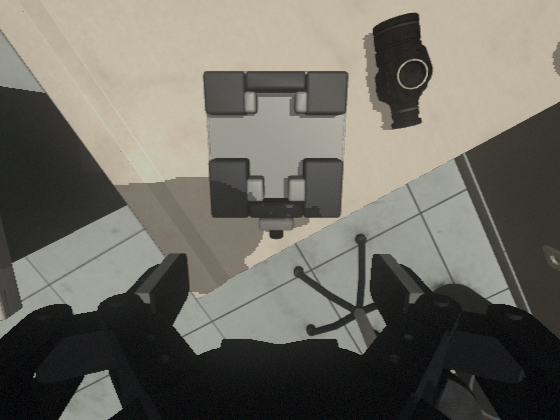

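The wrist view shows the whole cradle: foam corners near (205,72), (347,72), (342,217) and (212,218), with the narrow nose end downward at (275,205).

```bash
python3 -c "
from h import *
z=np.load('w7.npz');p,d,T=z['p'],z['d'],z['T']
W=pts('wrist',d,T)
sub=W[60:235,195:360]; ok=d[60:235,195:360]>0
Q=sub[ok]; X,Y,Z=Q.T
print('floor z',np.median(Z[(Z>.009)&(Z<.02)]),'top',np.median(Z[(Z>.035)&(Z<.045)]))
g=np.full((340,340),-1.); 
# raster 0.5mm : x .39-.56 -> col ; y .0-.17
ix=((X-.39)/.0005).astype(int); iy=((.17-Y)/.0005).astype(int); m=(ix>=0)&(ix<340)&(iy>=0)&(iy<340)
o=np.argsort(Z[m]); g[iy[m][o],ix[m][o]]=Z[m][o]
gg=cv2.dilate(g,np.ones((3,3))); cv2.imwrite('pics/cr.png',cv2.resize(cv2.applyColorMap(np.clip(gg*255/.05,0,255).astype(np.uint8),cv2.COLORMAP_JET),None,fx=1.7,fy=1.7))
top=(Z>.036)&(Z<.046)
r=cv2.minAreaRect((Q[top][:,:2]*1000).astype(np.float32)); print(r)
# edges of top as function
T_=Q[top]
print('x extents by y')
for y in np.arange(.01,.16,.006):
  k=abs(T_[:,1]-y)<.002
  if k.sum()>5:
    xs=np.sort(T_[k][:,0]); gaps=np.where(np.diff(xs)>.006)[0]; print('%.3f'%y,xs[0],[(xs[i],xs[i+1]) for i in gaps],xs[-1])
print('y extents by x')
for x in np.arange(.40,.56,.006):
  k=abs(T_[:,0]-x)<.002
  if k.sum()>5:
    xs=np.sort(T_[k][:,1]); gaps=np.where(np.diff(xs)>.006)[0]; print('%.3f'%x,xs[0],[(xs[i],xs[i+1]) for i in gaps],xs[-1])
"
```

```text
floor z 0.013675445771230643 top 0.039460798329045976
((477.49102783203125, 40.02875900268555), (124.02348327636719, 142.7122039794922), 0.1266840249300003)
x extents by y
0.010 0.4159268278406983 [(np.float64(0.4655747309742065), np.float64(0.4897227788079703))] 0.5393505435350286
0.016 0.4162184293187552 [(np.float64(0.4655929779387147), np.float64(0.48967891991768936))] 0.5389913080571924
0.022 0.4161293279165026 [(np.float64(0.4516419484688307), np.float64(0.5034931128965429))] 0.5388430002467557
0.028 0.41610945022644136 [(np.float64(0.4511093508589409), np.float64(0.5034863198374405))] 0.5394231901490553
0.034 0.4164257675355596 [(np.float64(0.45121106966307634), np.float64(0.5041122406041055))] 0.5389171302154446
0.076 0.4161477423767187 [(np.float64(0.458434884030278), np.float64(0.49697396514205905))] 0.5371829575579822
0.082 0.41555696662919456 [(np.float64(0.46030466938227893), np.float64(0.49435708174597115))] 0.5386724405651959
0.088 0.4161748040959691 [(np.float64(0.4604812018465521), np.float64(0.4950065702317945))] 0.5392396620994127
0.094 0.41544271033723446 [(np.flo
[... 2063 characters left out ...]

0.508 -0.01811581507960766 [(np.float64(0.03637041665264021), np.float64(0.07711252125823237))] 0.11134968764375522
0.514 -0.017730614563347277 [(np.float64(0.03628702900294938), np.float64(0.07711465036011816))] 0.11133143524829708
0.520 -0.0180002703070212 [(np.float64(0.036315793161971185), np.float64(0.07716203934567714))] 0.11139571870856527
0.526 -0.017590415466123055 [(np.float64(0.03633025645064927), np.float64(0.07713974258624132))] 0.11130766365791678
0.532 -0.017698470758757662 [(np.float64(0.036393683029835346), np.float64(0.07717909441398545))] 0.1114569059411829
0.538 -0.017650436724299085 [(np.float64(0.03622504631373209), np.float64(0.07718795589826905))] 0.11040745336586841
```

View pics/cr.png

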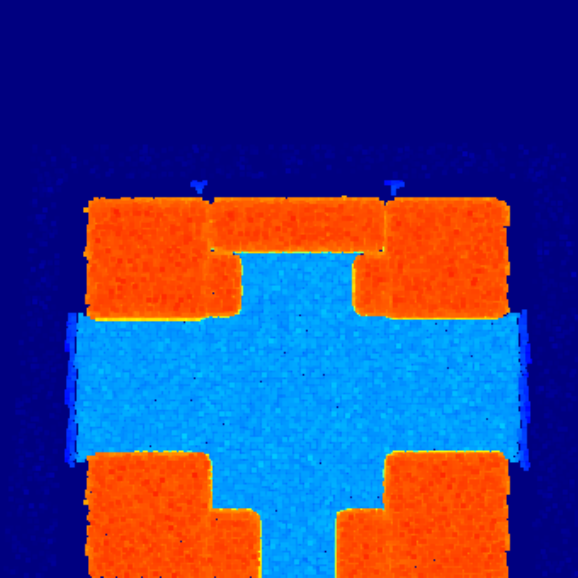

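The cradle fits its stated dimensions: channel y 0.0363 to 0.0771, centre x 0.4776, cutout 100 mm, floor 0.0137 and yaw about 0. So cradle_grip is near (0.4776, 0.0567). Moving over the body.

>>> {"method": "carry_out", "body": {
  "series": [
    [0.02,0.02,0,0,0,-0.04,0],
    [0.06,0.055,0,0,0,-0.12,0],
    [0.1,0.09,0.03,0,0,-0.2,0],
    [0.121,0.107,0.06,0,0,-0.229,0],
    [0.121,0.107,0.09,0,0,-0.229,0],
    [0.121,0.107,0.09,0,0,-0.229,0],
    [0.121,0.107,0.09,0,0,-0.229,0]
  ]
}}

```text
clock: 10.4
position: [0.5866, 0.12, 0.0503]
tool_rot: [3.141, 0.0, 1.799]
force: [-0.0, 0.1, 0.2]
grip_width: 0.0855
```

```bash
python3 -c "
from h import *
rel([.5877,.1206,-.036],1.80)
T=wristT(); p,d=imaging.grab_frame('wrist'); cv2.imwrite('pics/w8.png',p); np.savez('w8.npz',p=p,d=d,T=T)"
```

```text
shift [0.0004 0.0012 0.0863] turn [ 0.0008  0.     -0.0011] now 10.4 [0.5866 0.12   0.0503] [3.1408 0.     1.7989] [-0.009   0.0704  0.1817] 0.08551083566642752
```

View pics/w8.png

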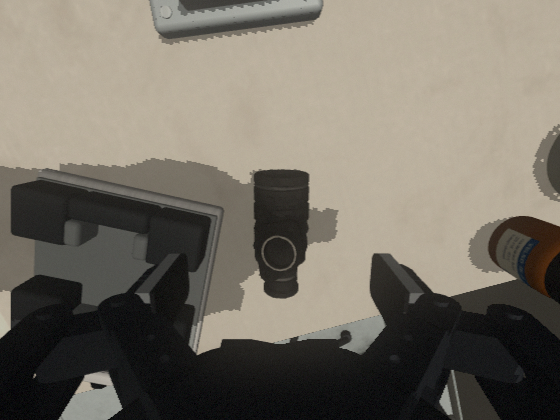

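The body is centred between the fingers, with its axis along column 281. Fully open, the left finger's back would hit the cradle plate, so I'll narrow the jaws to about 50 mm first.

>>> {"method": "carry_out", "body": {
  "series": [
    [0,0.001,0,0,0,0,105],
    [0,0.001,0,0,0,0,105],
    [0,0.001,0,0,0,0,105],
    [0,0.001,0,0,0,0,105]
  ]
}}

```text
clock: 10.95
position: [0.587, 0.12, 0.0494]
tool_rot: [3.142, -0.0, 1.799]
force: [0.1, 0.2, -0.0]
grip_width: 0.0501
```

```bash
python3 -c "
from h import *
rel([.5877,.1206,-.036],1.80)
T=wristT(); p,d=imaging.grab_frame('wrist'); cv2.imwrite('pics/w9.png',p)
H=np.array(imaging.camera_info('wrist')['hand_eye']); P=pts('wrist',d,H)
for sgn in (1,-1):
  k=(d>0)&(P[...,2]<-.03)&(P[...,2]>-.1)&(abs(P[...,0])<.02)
  for y in range(18,60,2):
    kk=k&(abs(sgn*P[...,1]-y/1000)<.001)
    if kk.sum()>20: print(sgn,y,kk.sum(),P[kk][:,2].max(),P[kk][:,0].min(),P[kk][:,0].max())
"
```

```text
shift [0.0004 0.0008 0.0854] turn [ 0.     -0.     -0.0013] now 10.95 [0.587  0.12   0.0494] [ 3.1416 -0.      1.7987] [ 0.1072  0.1605 -0.    ] 0.05006852476373288
1 26 1047 -0.03604887589799893 -0.01189331840149735 0.012368559065424271
1 28 422 -0.039712383248892646 -0.001198740700112208 0.012661924179581584
1 30 342 -0.04145438623593414 0.006827254983180986 0.012525184852612108
1 32 326 -0.04006415823216167 0.010289702814090695 0.01400413550520091
1 34 194 -0.05629385043968366 0.006782378909339304 0.013962043987728427
1 36 242 -0.04306658181143261 0.0060142949329523784 0.01403860771982788
1 38 222 -0.043660458228483245 -0.004528136848420614 0.01262803524635022
1 40 348 -0.04781942797014746 -0.007193584471409886 0.012264101563104271
1 42 385 -0.07761432500636363 -0.00784807269277668 0.007418864533140709
1 44 395 -0.07779867905301519 -0.007708372486418091 0.0076278760664874184
1 46 720 -0.07951209653377449 -0.012573589823031181 0.012398303984245677
1 48 929 -0.07950628186452746 -0.012980903067352112 0.013531466953546518
1 50 581 -0.08162814738306708 -0.009106034264978954 0.014004168
[... 926 characters left out ...]
0073014311077545385 0.007835825526844677
-1 42 389 -0.07723110014489992 -0.007749457648990238 0.007565368658481023
-1 44 692 -0.07856652409801808 -0.012273571289270674 0.012331010147109814
-1 46 950 -0.07951250202115492 -0.013076005729749332 0.012524075144843126
-1 48 584 -0.08025125391279078 -0.012657640770189174 0.01384611349906667
-1 50 459 -0.0816621372131836 -0.009022726509173642 0.01370570921626827
-1 52 395 -0.08194020069940408 -0.008781079894624857 0.013958759474354085
-1 54 330 -0.08298242803421367 -0.00868567690052785 0.012689275779138913
-1 56 254 -0.08524906350083417 -0.008751518731716784 0.012749172294655262
-1 58 75 -0.0898862192835308 -0.008909407117652354 0.012139905501332156
```

View pics/w9.png

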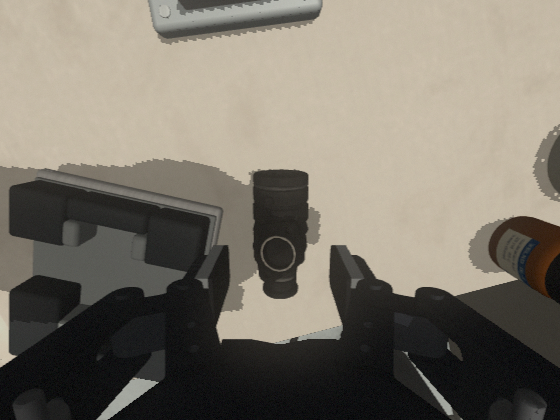

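>>> {"method": "carry_out", "body": {
  "series": [
    [0,0.001,0.02,0,0,0,105],
    [0,0.001,0.04,0,0,0,105],
    [0,0.001,0.055,0,0,0,105],
    [0,0.001,0.067,0,0,0,105],
    [0,0.001,0.075,0,0,0,105],
    [0,0.001,0.08,0,0,0,105],
    [0,0.001,0.08,0,0,0,105]
  ]
}}

```text
clock: 11.88
position: [0.588, 0.1202, -0.0308]
tool_rot: [-3.142, 0.0, 1.799]
force: [-0.1, 0.0, 1.1]
grip_width: 0.0503
```

```bash
python3 -c "
from h import *
rel([.5877,.1206,-.036],1.80)
p,d=imaging.grab_frame('wrist'); cv2.imwrite('pics/w10.png',p)
p,d=imaging.grab_frame('side'); cv2.imwrite('pics/s10.png',cv2.resize(p[165:310,205:405],None,fx=3.5,fy=3.5,interpolation=cv2.INTER_CUBIC))"
```

```text
shift [ 0.0005 -0.0002  0.0052] turn [-0.0001  0.     -0.0013] now 11.875 [ 0.588   0.1202 -0.0308] [-3.1415  0.      1.7987] [-0.1181  0.0353  1.1342] 0.050290835043668804
```

View pics/s10.png

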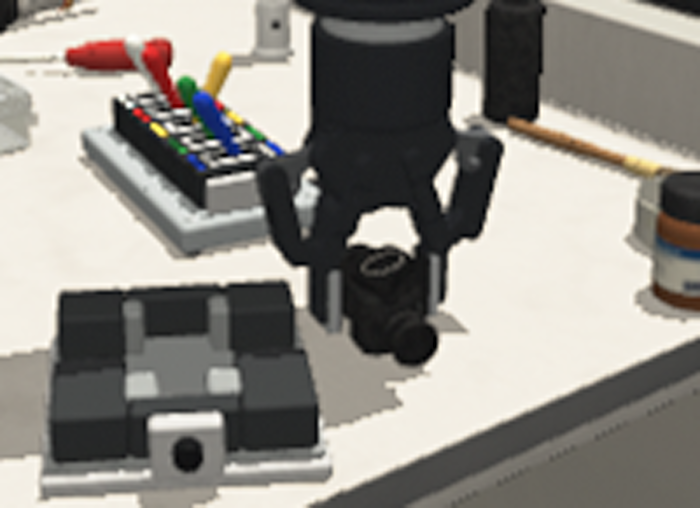

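View pics/w10.png

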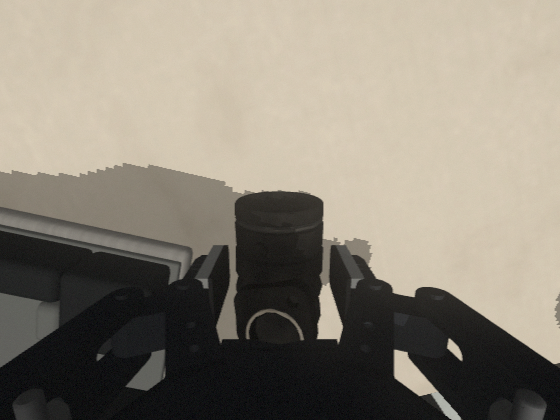

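The fingers straddle the barrel in both views (body axis at column 279). Closing and lifting slightly.

>>> {"method": "carry_out", "body": {
  "force": 60,
  "series": [
    [0,0,0,0,0,0,255],
    [0,0,0,0,0,0,255],
    [0,0,0,0,0,0,255],
    [0,0,0,0,0,0,255],
    [0,0,-0.02,0,0,0,255],
    [0,0,-0.05,0,0,0,255],
    [0,0,-0.08,0,0,0,255],
    [0,0,-0.1,0,0,0,255],
    [0,0,-0.1,0,0,0,255]
  ]
}}

```text
clock: 13.1
position: [0.5889, 0.1205, 0.0715]
tool_rot: [3.138, -0.0, 1.799]
force: [-0.0, 0.1, -3.3]
grip_width: 0.0362
```

```bash
python3 -c "
from h import *
rel([.4768,.0567,.069],1.571)
T=wristT();p,d=imaging.grab_frame('wrist'); cv2.imwrite('pics/w11.png',p); np.savez('w11.npz',p=p,d=d,T=T)
H=np.array(imaging.camera_info('wrist')['hand_eye']); P=pts('wrist',d,H)
m=(P[...,2]>-.1)&(P[...,2]<-.02)&(d>0)&(abs(P[...,1])<.025); m[:190]=0
for x in range(0,50,3):
  k=m&(abs(P[...,0]-x/1000)<.0015)
  if k.sum()>5: print(x,k.sum(),np.percentile(P[k][:,1],[2,98]),np.percentile(P[k][:,2],[2,98]))
p,d=imaging.grab_frame('side'); cv2.imwrite('pics/s11.png',cv2.resize(p[125:310,205:405],None,fx=3.5,fy=3.2,interpolation=cv2.INTER_CUBIC))"
```

```text
shift [-0.0368 -0.1237  0.0021] turn [ 0.0031 -0.0007  0.2277] now 13.1 [0.5889 0.1205 0.0715] [ 3.1384 -0.0003  1.7987] [-0.0056  0.1018 -3.3243] 0.03624722654406667
0 963 [-0.0186  0.0203] [-0.079  -0.0543]
3 859 [-0.0187  0.0205] [-0.0786 -0.0572]
6 1202 [-0.0189  0.0206] [-0.0779 -0.0579]
9 1135 [-0.0225  0.0232] [-0.076  -0.0469]
12 2340 [-0.0244  0.0247] [-0.0913 -0.0439]
15 584 [-0.0228  0.0206] [-0.0996 -0.0529]
18 592 [-0.0162  0.0191] [-0.0998 -0.0554]
21 655 [-0.0164  0.0182] [-0.0699 -0.0556]
24 654 [-0.016   0.0186] [-0.0689 -0.0549]
27 925 [-0.0163  0.018 ] [-0.0682 -0.0333]
30 924 [-0.0151  0.0177] [-0.0684 -0.0334]
33 1301 [-0.0158  0.0181] [-0.0685 -0.0325]
36 270 [-0.0166  0.0187] [-0.0677 -0.0311]
```

View pics/s11.png

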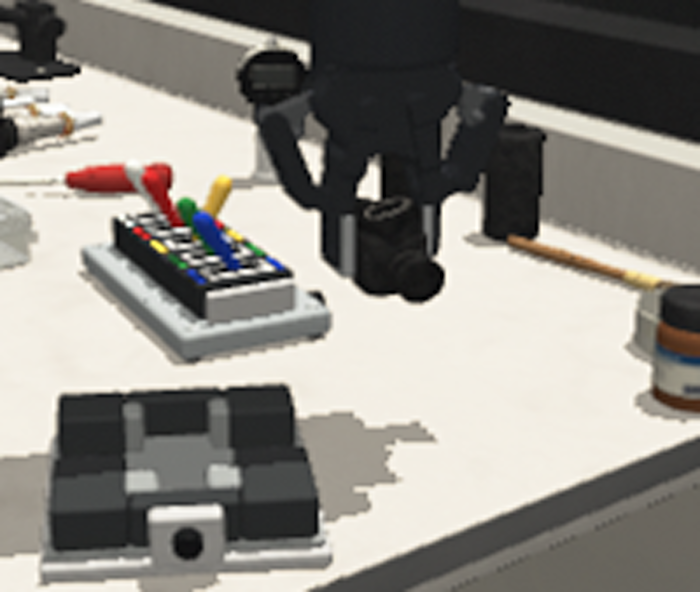

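View pics/w11.png

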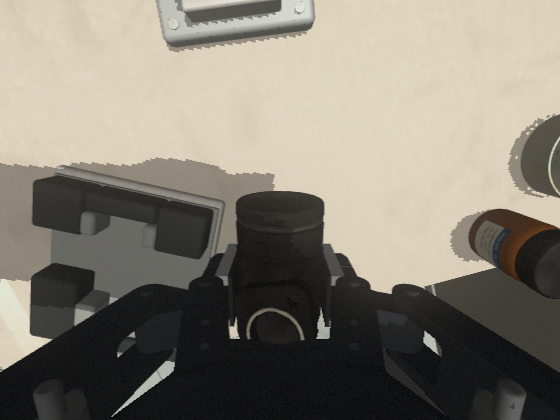

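The body is held: weight reads about 3.3 N, its axis is centred at tool y = +0.001 and its thick end is at tool x = +0.036. Moving over the cradle.

```bash
python3 -c "
from h import *
rel([.4766,.0557,.069],1.571)"
```

```text
shift [-0.0379 -0.1229  0.0003] turn [-0.     -0.0002  0.228 ] now 13.2 [0.5877 0.1204 0.0693] [ 3.1416 -0.0002  1.799 ] [-0.9325  0.0808 -4.2591] 0.03652698457860132
```

>>> {"method": "carry_out", "body": {
  "series": [
    [-0.006,-0.02,0,0,0,0.04,255],
    [-0.015,-0.05,0,0,0,0.1,255],
    [-0.025,-0.085,0,0,0,0.17,255],
    [-0.034,-0.115,0,0,0,0.22,255],
    [-0.038,-0.124,0,0,0,0.228,255],
    [-0.038,-0.124,0,0,0,0.228,255],
    [-0.038,-0.124,0,0,0,0.228,255]
  ]
}}

```text
clock: 14.08
position: [0.4766, 0.0557, 0.0691]
tool_rot: [3.141, -0.0, 1.572]
force: [0.9, -0.3, -3.5]
grip_width: 0.0362
```

```bash
python3 -c "
from h import *
rel([.4766,.0557,.015],1.571)
p,d=imaging.grab_frame('wrist'); cv2.imwrite('pics/w12.png',p)"
```

```text
shift [-0.     -0.      0.0541] turn [ 0.0004 -0.0001  0.0007] now 14.075 [0.4766 0.0557 0.0691] [ 3.1412 -0.0001  1.5717] [ 0.9291 -0.2686 -3.5147] 0.03620499626955489
```

View pics/w12.png

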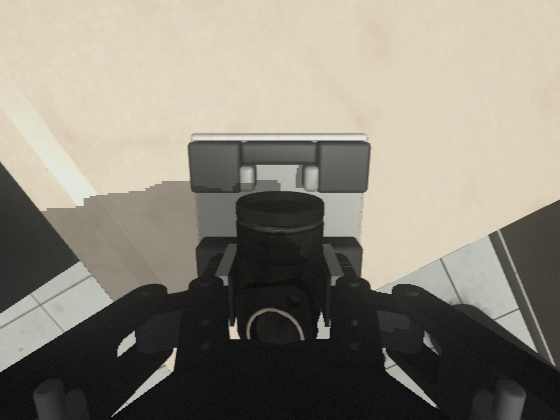

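The body axis (column 280) lines up with the midpoint of the lips (columns 248 and 311). Descending.

>>> {"method": "carry_out", "body": {
  "series": [
    [0,0,0.02,0,0,0,255],
    [0,0,0.04,0,0,0,255],
    [0,0,0.053,0,0,0,255],
    [0,0,0.06,0,0,0,255],
    [0,0,0.066,0,0,0,255],
    [0,0,0.072,0,0,0,255],
    [0,0,0.078,0,0,0,255],
    [0,0,0.083,0,0,0,255],
    [0,0,0.086,0,0,0,255],
    [0,0,0.086,0,0,0,255]
  ]
}}

```text
clock: 15.38
position: [0.4765, 0.0548, -0.0161]
tool_rot: [3.14, 0.0, 1.57]
force: [-2.2, -4.7, 10.3]
grip_width: 0.0356
```

```bash
python3 -c "
from h import *
rel([.4766,.0557,-.017],1.571)
p,d=imaging.grab_frame('wrist'); cv2.imwrite('pics/w13.png',p)
p,d=imaging.grab_frame('side'); cv2.imwrite('pics/s13.png',cv2.resize(p[125:310,205:405],None,fx=3.5,fy=3.2,interpolation=cv2.INTER_CUBIC))"
```

```text
shift [0.0009 0.0001 0.0009] turn [ 0.0014  0.     -0.0008] now 15.375 [ 0.4765  0.0548 -0.0161] [3.1402 0.     1.5702] [-2.1804 -4.6722 10.327 ] 0.035628489398568115
```

View pics/w13.png

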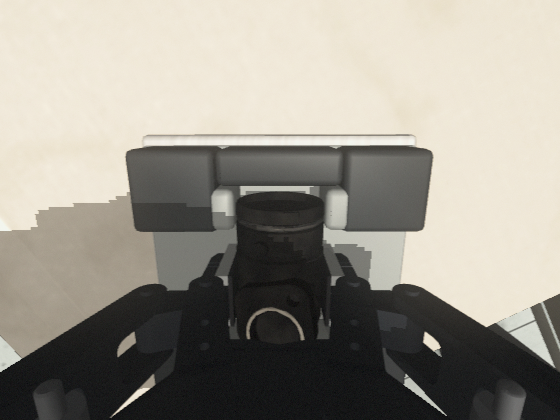

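View pics/s13.png

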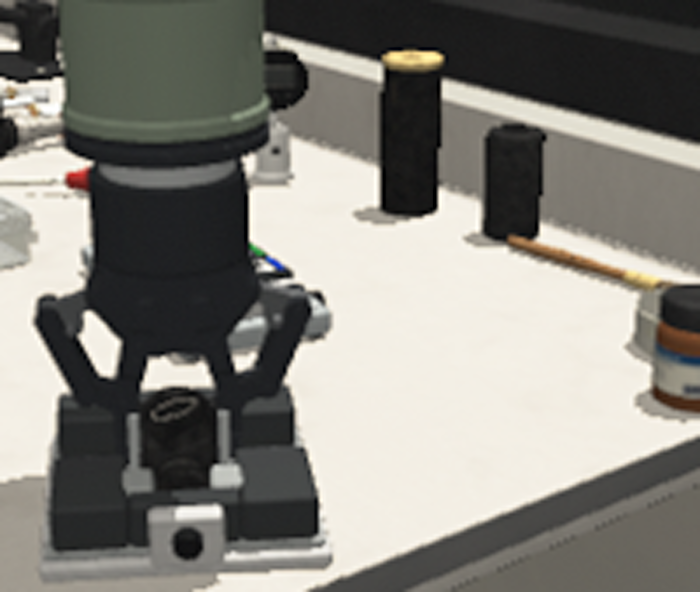

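The force is 10 N and the body is in the cutout. I'll press a little further to confirm it is on the floor.

>>> {"method": "carry_out", "body": {
  "series": [
    [0,0,0.002,0,0,0,255],
    [0,0,0.003,0,0,0,255],
    [0,0,0.003,0,0,0,255]
  ]
}}

```text
clock: 15.85
position: [0.4767, 0.0548, -0.017]
tool_rot: [3.139, -0.001, 1.57]
force: [-16.0, -4.7, 79.8]
grip_width: 0.036
```

80 N means it is on the floor. I'll relieve the press, open and rise.

>>> {"method": "carry_out", "body": {
  "series": [
    [0,0,-0.003,0,0,0,255],
    [0,0,-0.003,0,0,0,60],
    [0,0,-0.003,0,0,0,60],
    [0,0,-0.003,0,0,0,60],
    [0,0,-0.003,0,0,0,60],
    [0,0,-0.02,0,0,0,60],
    [0,0,-0.05,0,0,0,60],
    [0,0,-0.1,0,0,0,60],
    [0,0,-0.155,0,0,0,60],
    [-0.05,0,-0.155,0,0,0,60]
  ]
}}

```text
clock: 17.1
position: [0.478, 0.0083, 0.1395]
tool_rot: [3.135, -0.003, 1.578]
force: [1.7, -0.6, -0.8]
grip_width: 0.0651
```

```bash
python3 -c "
from h import *
rel([.47,.30,.139],1.914)
T=wristT();p,d=imaging.grab_frame('wrist'); cv2.imwrite('pics/w14.png',p); np.savez('w14.npz',p=p,d=d,T=T)
W=pts('wrist',d,T)
m=(d>0)&(W[...,2]>.05)&(W[...,2]<.075)&(abs(W[...,0]-.4776)<.03)&(W[...,1]>.0)&(W[...,1]<.1)
m[240:]=0
print('flange',W[m].mean(0),np.percentile(W[m][:,2],[5,50,95]))
for y in np.arange(.0,.1,.006):
  k=(d>0)&(abs(W[...,1]-y)<.002)&(abs(W[...,0]-.4776)<.003); k[245:]=0
  if k.any(): print('%.3f'%y,np.percentile(W[k][:,2],[10,50,90]))
"
```

```text
shift [ 0.2917 -0.006   0.0012] turn [ 0.0068 -0.0015 -0.3363] now 17.1 [0.478  0.0083 0.1395] [ 3.1351 -0.0026  1.5777] [ 1.6982 -0.6061 -0.779 ] 0.06513364351779796
flange [0.4763 0.0548 0.057 ] [0.0508 0.0569 0.0645]
0.000 [0.0449 0.046  0.0462]
0.006 [0.043  0.0437 0.0457]
0.012 [0.0438 0.0448 0.0455]
0.018 [0.044  0.0448 0.0461]
0.024 [0.0455 0.0578 0.0625]
0.030 [0.0626 0.0633 0.0643]
0.036 [0.0562 0.0578 0.0588]
0.042 [0.0559 0.057  0.0582]
0.048 [0.0552 0.0564 0.0576]
0.054 [0.0597 0.0609 0.0619]
0.060 [0.0588 0.0595 0.0609]
0.066 [0.0526 0.0532 0.0537]
0.072 [0.0518 0.0526 0.0536]
0.078 [0.052  0.0529 0.0535]
0.084 [0.0514 0.0528 0.0538]
0.090 [0.0517 0.0528 0.0532]
0.096 [0.0131 0.0206 0.0389]
```

View pics/w14.png

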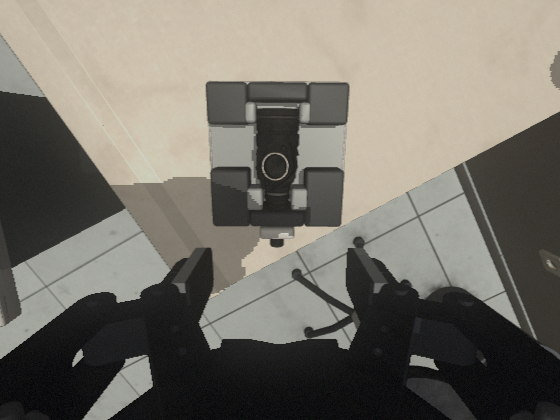

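The body is home: barrel top 0.053 and nose top 0.045, each 14 mm above its height on the bench, with the thick end at y of about 0.092. Next, the red toggle, approached from the near side with the fingers shut.

```bash
python3 -c "
from h import *
rel([.438,.341,.139],1.914)"
```

```text
shift [ 0.3413 -0.0389 -0.0011] turn [ 0.0043  0.0015 -0.3449] now 17.15 [ 0.4764 -0.0004  0.1383] [3.1371 0.0007 1.5691] [ -2.7096 -11.1268  -0.8674] 0.06539177965841958
```

>>> {"method": "carry_out", "body": {
  "series": [
    [0.02,-0.004,0,0,0,-0.02,255],
    [0.06,-0.008,0,0,0,-0.06,255],
    [0.11,-0.012,0,0,0,-0.11,255],
    [0.16,-0.018,0,0,0,-0.16,255],
    [0.21,-0.024,0,0,0,-0.21,255],
    [0.26,-0.03,0,0,0,-0.26,255],
    [0.31,-0.036,0,0,0,-0.31,255],
    [0.335,-0.039,0,0,0,-0.34,255],
    [0.335,-0.039,0,0,0,-0.343,255],
    [0.335,-0.039,0,0,0,-0.343,255]
  ]
}}

```text
clock: 18.4
position: [0.4372, 0.3388, 0.1356]
tool_rot: [-3.142, 0.001, 1.912]
force: [0.6, 0.2, -0.1]
grip_width: -0.0
```

```bash
python3 -c "
from h import *
rel([.4385,.341,.039],1.914)
T=wristT();p,d=imaging.grab_frame('wrist'); cv2.imwrite('pics/w15.png',p); np.savez('w15.npz',p=p,d=d,T=T)"
```

```text
shift [0.0017 0.002  0.0966] turn [-0.      0.0007 -0.002 ] now 18.4 [0.4372 0.3388 0.1356] [-3.1416  0.0007  1.912 ] [ 0.5939  0.1952 -0.092 ] -3.597037003453744e-07
```

View pics/w15.png

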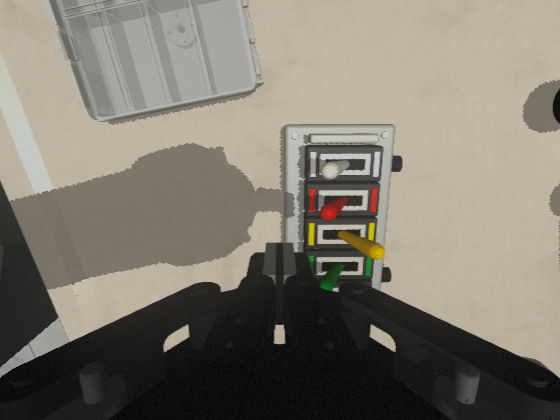

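The view shows red off (tip at (329,211)) with white and yellow beside it. Lowering on the near side.

>>> {"method": "carry_out", "body": {
  "series": [
    [0.002,0,0.02,0,0,0,255],
    [0.002,0,0.05,0,0,0,255],
    [0.002,0,0.08,0,0,0,255],
    [0.002,0,0.096,0,0,0,255],
    [0.002,0,0.096,0,0,0,255],
    [0.002,0,0.096,0,0,0,255]
  ]
}}

```text
clock: 19.2
position: [0.4367, 0.3421, 0.0403]
tool_rot: [3.141, -0.0, 1.913]
force: [0.1, 0.7, -0.2]
grip_width: 0.0
```

```bash
python3 -c "
from h import *
rel([.4910,.3595,.039],1.914)
T=np.load('w15.npz')['T']
print('redtip',ray('wrist',T,(329,211),.09),'white',ray('wrist',T,(330,170),.09),'yel',ray('wrist',T,(378,251),.09),'redpiv',ray('wrist',T,(342,200),.048))
T=wristT();p,d=imaging.grab_frame('wrist'); cv2.imwrite('pics/w16.png',p)
H=np.array(imaging.camera_info('wrist')['hand_eye']);P=pts('wrist',d,H);W=pts('wrist',d,T)
b,g,r=[p[...,i].astype(int) for i in range(3)]
m=(r>2*g)&(r>2*b)&(r>60)&(W[...,2]>.08)&(W[...,2]<.11); print('red lever top in tool',np.median(P[m],0),m.sum())"
```

```text
shift [-0.0019  0.057   0.0013] turn [ 0.001  -0.0003 -0.0008] now 19.2 [0.4367 0.3421 0.0403] [ 3.1405 -0.0003  1.9132] [ 0.1189  0.6515 -0.1643] 2.5507453811979303e-05
redtip [0.4724 0.355  0.09  ] white [0.4614 0.3842 0.09  ] yel [0.5211 0.3376 0.09  ] redpiv [0.4902 0.3598 0.048 ]
red lever top in tool [ 0.0027  0.0378 -0.0512] 712
```

View pics/w16.png

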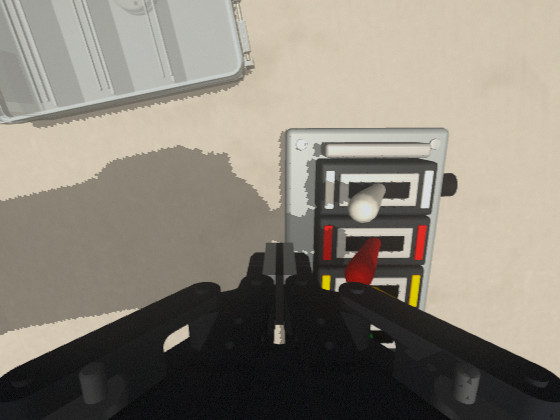

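The red lever is in line with the fingers (tool x about 0 to 0.003). Pushing towards far.

>>> {"method": "carry_out", "body": {
  "series": [
    [0.001,0.01,0,0,0,0,255],
    [0.001,0.018,0,0,0,0,255],
    [0.001,0.025,0,0,0,0,255],
    [0.001,0.031,0,0,0,0,255],
    [0.001,0.037,0,0,0,0,255],
    [0.001,0.042,0,0,0,0,255],
    [0.001,0.047,0,0,0,0,255],
    [0.001,0.051,0,0,0,0,255],
    [0.001,0.055,0,0,0,0,255],
    [0.001,0.057,0,0,0,0,255]
  ]
}}

```text
clock: 20.5
position: [0.4889, 0.3619, 0.0389]
tool_rot: [-3.14, 0.0, 1.914]
force: [-11.8, -3.2, 0.2]
grip_width: -0.0003
```

>>> {"method": "carry_out", "body": {
  "series": [
    [0,0.002,0,0,0,0,255],
    [0,0.004,0,0,0,0,255],
    [0,0.004,0,0,0,0,255]
  ]
}}

```text
clock: 20.88
position: [0.4896, 0.3621, 0.0385]
tool_rot: [-3.134, 0.001, 1.914]
force: [-24.1, -8.9, 10.5]
grip_width: 0.0002
```

The force is 26 N, so the lever is at its stop. Backing off, rising and looking.

>>> {"method": "carry_out", "body": {
  "series": [
    [0,-0.012,0,0,0,0,255],
    [0,-0.015,-0.02,0,0,0,255],
    [0,-0.015,-0.06,0,0,0,255],
    [0,-0.015,-0.11,0,0,0,255],
    [0,-0.015,-0.16,0,0,0,255],
    [-0.05,-0.06,-0.18,0,0,0,255],
    [-0.05,-0.06,-0.18,0,0,0,255]
  ]
}}

```text
clock: 21.75
position: [0.4542, 0.2937, 0.2227]
tool_rot: [3.138, -0.001, 1.911]
force: [-0.2, 0.6, 0.6]
grip_width: -0.0001
```

```bash
python3 -c "
from h import *
s=telemetry.observe(); print(s['clock'],s['position'],s['force'])
T=wristT();p,d=imaging.grab_frame('wrist'); cv2.imwrite('pics/w17.png',p)
p,d=imaging.grab_frame('side'); cv2.imwrite('pics/s17.png',cv2.resize(p[165:310,205:405],None,fx=3.5,fy=3.5,interpolation=cv2.INTER_CUBIC))
p,d=imaging.grab_frame('top'); P=pts('top',d); cv2.imwrite('pics/t17.png',cv2.resize(p[160:290,150:390],None,fx=3.3,fy=3.3,interpolation=cv2.INTER_CUBIC))"
```

```text
21.75 [0.4542 0.2937 0.2227] [-0.2144  0.5741  0.6248]
```

View pics/w17.png

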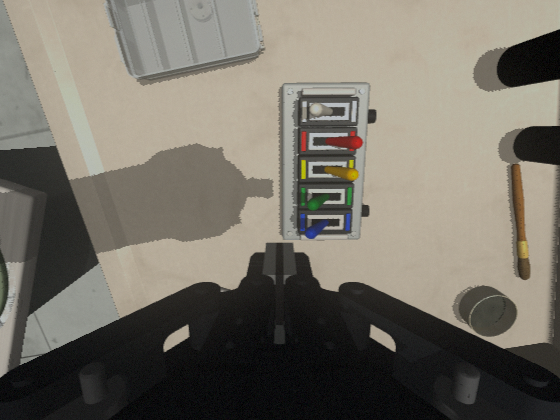

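View pics/s17.png

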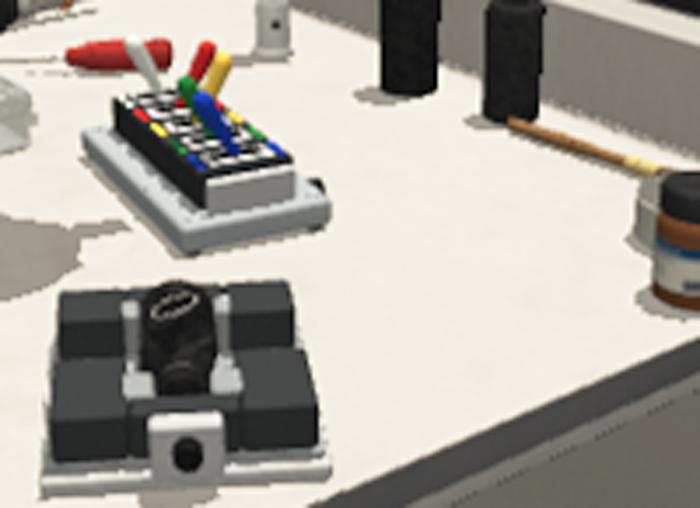

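View pics/t17.png

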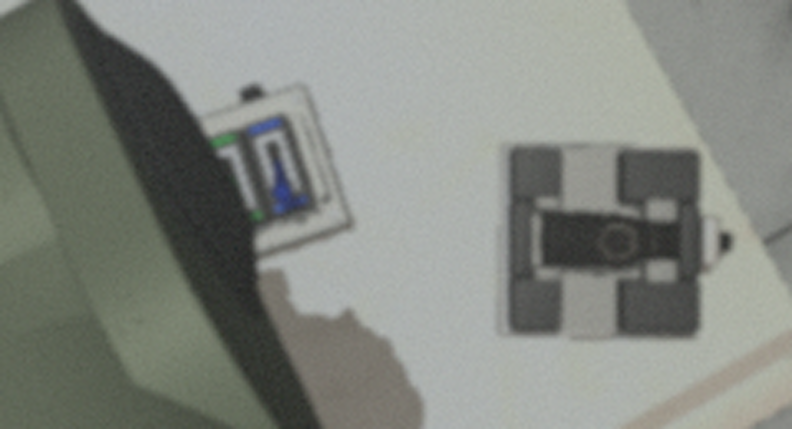

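Red is on, with its tip at (357,142) beside yellow's at (352,174). Blue, green and white all lean near. The body sits level in the cradle and the robot is clear of everything, so I'm handing in.

```bash
python3 -c "
from workcell import ticket
print(ticket.job_done())"
```

```text
the job is handed in; nothing more can be done
None
```

The changeover is done in the order you asked: blue flipped off, the injector body pressed home and released, then red flipped on. I handed in at about 22 s and got no verdict back.

**Final checks:**
- **Toggles:** Blue was pushed to its stop at about 22 N and red to its stop at about 26 N. The last wrist and side pictures show blue leaning near and red leaning far. White, yellow and green look unmoved in those pictures, but I did not re-measure their tips at the end.
- **Injector body:** Pressing down met about 80 N, so it is on the cutout floor. Its barrel top at 0.053 m and nose top at 0.045 m are each 14 mm above their heights on the bench, as expected when home. Its thick end measured within about 1–2 mm of where it should be.
- **Robot:** It was clear of everything, with the force reading near zero.

**What disagreed with the description:** The real finger ends are about 37 mm short of the reported TCP, as both cameras showed. Because of this my first push at blue passed over the lever without touching it. I corrected for the offset in every later move.

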